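# Fold up a scored tray and tip the thread spools into it

## Robot

A 7-joint arm with a two-finger parallel gripper is mounted at the origin on the work surface. World frame = base frame: x ahead of the robot, y to its left, z up, the work surface at z = 0. Lengths are in m, angles in degrees, forces in N, time in s.
With the tool pointing down it reaches from about 0.425 to 0.875 m from the base axis. Payload 4.7 kg.
Tool frame: the origin (TCP) lies midway between the tips of the shut fingers; the grasp point (between the pads) lies 19 mm behind it; z points along the fingers, x is the direction in which the jaws open and shut, and the axes are right-handed (so a half turn about z gives the same grasp; the last joint's range is limited). The gripper opens to 87 mm and grips with 3 to 60 N. Pads are 19 mm wide; open, the fingers measure 117 mm over their backs; the gripper's body (75 mm by 190 mm) begins 51 mm behind the grasp point.
Start: joints at [-73.734, 18.392, -4.016, 83.108, 1.295, 78.541, -3.26], TCP at [0.173, 0.627, 0.199] pointing down, gripper open.
Joint ranges: [-163.93, 163.93], [-17.29, 119.83], [-79.2, 71.16], [3.27, 140.29], [-89.18, 269.18], [5.43, 117.66], [-154.24, 154.24]. Speed limits (degrees/s): [147.25, 147.25, 180, 180, 180, 180, 180].

## Interface

Orientations are given as [roll, pitch, yaw] about the fixed x, y, z axes, in that order (R = Rz(yaw) Ry(pitch) Rx(roll)).
In Python, from cell import env gives the robot as it stands.
- The arm moves only by the tool carry_out, never from a script. Its argument "plan" is a list of rows, each an object with "grip": the closure, from 0 (fully open) to 1 (shut); "dp": the shift along the tool's x, y, z in m, a list of three; "rotation": the turn, a rotation vector about the tool's x, y, z in degrees, a list of three. In form: [{"grip": grip, "dp": [dx, dy, dz], "rotation": [wx, wy, wz]}, ...]. A call has 1 to 8 rows; each row shifts and turns the pose as measured when the row begins, along the tool's axes as they then stand; what a row does not reach is not made up. A row lasts 1/12 s, in which the tool goes at most 41.7 mm and 7.16 degrees, less where a joint would pass 70% of its speed; a pose out of reach is approached as far as the arm can. A call is refused whole if a number of a shift passes 0.0417 or a number of a turn 7.16, either way. A call with a gripper value outside its range is refused whole. The fingers move at their own pace and stop on an object; "force" is the grip in N (left out, the last holds). Time passes only in rows, so rows that do not move let the fingers close. It gives the time, the measured TCP pose, the force and the opening at its end, in the units of the state.
- env.get_obs(): the state, without advancing time (a new reading comes with each control period).
- env.read_camera(name): name is "scene" or "top" or "wrist"; returns the picture (420x560x3 uint8, red, green, blue); there is no depth.
- env.camera_params(name): a dict with "fx", "fy", "cx", "cy" (pixels), "R" (3x3) and "t" (3): a world point X has camera coordinates R X + t. Camera axes: x right, y down, z forward; pixel columns grow to the right and rows downward; lengths in m; the calibration is good to about 2 mm. A picture is of the moment at which its call begins: read the wrist's pose just before it. camera_params takes no time and is no camera call; for the wrist camera it gives the pose at the moment of the call.
- env.sign_off(): hands the job in, once; it reports no verdict.
The state is a dict: "time_s": time; "qpos": joint angles; "joint_velocities": joint speeds; "effort": joint torques, N m; "tool_pos": TCP position; "tool_rot": TCP orientation; "force": force on the tool from outside, world axes, zero at the start; "wrist_torque": the same for the moment, N m; "grip_width": finger opening in m.
Only numpy, scipy, OpenCV 4.12 (cv2) and the standard library are available. Lean on these libraries where they do the work, as an engineer would, in place of code of your own. Each camera call takes 0.05 s, during which the arm holds its last target. There are 200 camera calls.

## Task

Fold the three lying panels of the brown board tray blank up so that each stays standing upright when let go (they spring back a bit, each by its own amount); the fourth wall stands already. Then lift the aluminium sorter tray over it and tip all three thread spools off its open end into the folded tray, and set the empty sorter tray back down flat on the bench, leaving all walls upright. Do not knock the glue bottle or the wax tin out of place.

Things in the scene. Friction and masses are not known exactly. Their poses are not given: they have to be found in the camera images.
- blank: scored tray blank of brown board on a wooden block 114 x 104 x 40 mm, fixed to the bench. Tray floor 120 (x) by 110 (y) by 4 mm, upper face 44 mm above the bench. Origin: centre of the block's underside. A fixed wall stands on the +x edge, top 92 mm above the bench; panels are creased at x = -60 (front), y = +55 (left), y = -55 mm (right). Upright, they too reach 92 mm above the bench.
- front_panel: front (-x) panel of the blank, 98 mm long along its crease (y), 50 mm from crease to free edge, 4 mm thick. Origin: middle of the crease, 42 mm above the bench; x runs to the free edge (straight up when upright). Starts 5 to 20 degrees above level. The stiff crease (2.5 N at the edge) stays put but springs back 5 to 25 degrees when let go, each panel differently; it bends well past upright.
- left_panel: left (+y) panel of the blank, 108 mm long along its crease (y), 50 mm from crease to free edge, 4 mm thick. Origin: middle of the crease, 42 mm above the bench; x runs to the free edge (straight up when upright). Starts 5 to 20 degrees above level. The stiff crease (2.5 N at the edge) stays put but springs back 5 to 25 degrees when let go, each panel differently; it bends well past upright.
- right_panel: right (-y) panel of the blank, 108 mm long along its crease (y), 50 mm from crease to free edge, 4 mm thick. Origin: middle of the crease, 42 mm above the bench; x runs to the free edge (straight up when upright). Starts 5 to 20 degrees above level. The stiff crease (2.5 N at the edge) stays put but springs back 5 to 25 degrees when let go, each panel differently; it bends well past upright.
- tray: loose aluminium sorter tray, 150 (x) by 66 (y) mm, 130 g, floor 4 mm thick, side walls up to 18 mm, no wall at the +x end (the lip). Its back wall at the -x end is the grip: 12 mm thick (x -75 to -63 mm), 66 mm wide, up to 45 mm above the underside. Origin: centre of its underside. The spools slide off when it is tipped lip-down by 30 to 40 degrees.
- tray_lip (a point): middle of the open front edge of the sorter tray, on its floor (tray x = +75 mm, z = 4 mm)
- tray_grip (a point): top centre of the sorter tray's grip wall (tray x = -69 mm, z = 45 mm)
- spool1: thread spool, 26 mm diameter, 18 mm tall, about 22 g, standing at first on the sorter tray. Origin: centre of its underside.
- spool2: thread spool, 26 mm diameter, 18 mm tall, about 22 g, standing at first on the sorter tray. Origin: centre of its underside.
- spool3: thread spool, 26 mm diameter, 18 mm tall, about 22 g, standing at first on the sorter tray. Origin: centre of its underside.
- cement: small glue bottle, bystander, 32 mm diameter, 62 mm tall, loose. Origin: centre of its underside.
- wax_tin: round flat wax tin, bystander, 54 mm diameter, 19 mm tall, loose. Origin: centre of its underside.
- vise: fly-tying vise, bystander, fixed: base 90 x 70 mm, 14 mm thick, upright post with a head, up to 145 mm tall. Origin: centre of its underside.

How it is judged:
By the outcome, as a careful person would: the job done as asked, in the order asked, and still so for the second after the job is handed in, with the robot touching nothing.
It also fails if it takes over 72 s, if anything falls off the work surface, if the arm or the gripper's body presses on something with over 40 N, if the wrist force passes 120 N, or if a joint passes its speed limit or range.

## Working session

There is one attempt and no reset: what is moved stays moved. The work goes in short steps, Python scripts to look and compute and a tool call to move; the robot and the scene stay as the last step left them, time stands still between calls to the robot, and variables do not carry over. Pictures are saved under pics/ and viewed, about 8 in all and at most 12, crops included, and the job is handed in when it is done.

Besides the shell and the picture viewer there is one more tool, called after "Request:" as name(argument=value, ...) on one line, values as JSON. carry_out: Moves the arm, as the interface text tells. Its arguments: {"type":"object","properties":{"plan":{"type":"array","items":{"type":"object","properties":{"grip":{"type":"number"},"dp":{"type":"array","items":{"type":"number"}},"rotation":{"type":"array","items":{"type":"number"}}}}},"force":{"type":"number"}},"required":["plan"]}

```bash
ls; mkdir -p pics
python3 - <<'E'
from cell import env
import cv2, numpy as np
np.set_printoptions(precision=4,suppress=True)
print(env.get_obs())
for n in("scene","top"):
    p=env.camera_params(n); print(n,p)
    cv2.imwrite(f"pics/{n}0.png",env.read_camera(n)[...,::-1])
E
```

```text
pics
{'time_s': 0.0, 'qpos': array([-73.7351,  18.44  ,  -4.0132,  83.1754,   1.2959,  78.5392,
        -3.2598]), 'joint_velocities': array([ 0.0056,  0.0051,  0.129 , -0.0446,  0.0203,  0.0341,  0.0212]), 'effort': array([  0.0001, -49.1291,  -0.4038, -31.252 ,  -0.0639,   0.0439,
         0.0002]), 'tool_pos': array([0.1732, 0.6259, 0.1974]), 'tool_rot': array([179.9927,   0.1094,  74.543 ]), 'force': array([ 0.3634, -0.0821, -1.0938]), 'wrist_torque': array([0.0277, 0.0015, 0.0128]), 'grip_width': 0.08710962061207508}
scene {'fx': 477.9239963844654, 'fy': 477.9239963844654, 'cx': 285.1070960652994, 'cy': 209.77447761352906, 'R': array([[ 0.2744,  0.9615, -0.0167],
       [ 0.6896, -0.2088, -0.6934],
       [-0.6702,  0.1788, -0.7204]]), 't': array([-0.2836, -0.3261,  1.5531])}
top {'fx': 544.4791075458605, 'fy': 544.4791075458605, 'cx': 282.516536621092, 'cy': 210.20152262102002, 'R': array([[ 0.0274, -0.9996, -0.0097],
       [-0.9869, -0.0255, -0.1591],
       [ 0.1587,  0.014 , -0.9872]]), 't': array([0.1147, 0.6012, 1.1605])}
```

View pics/top0.png

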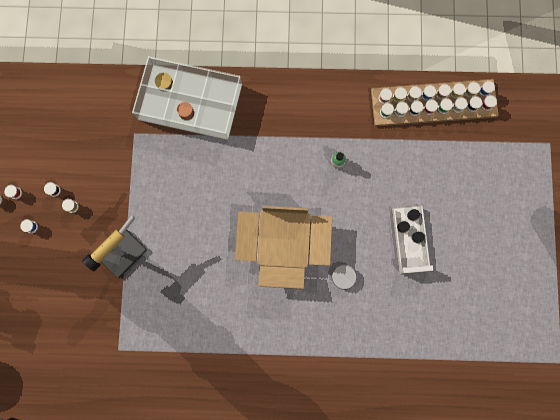

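View pics/scene0.png

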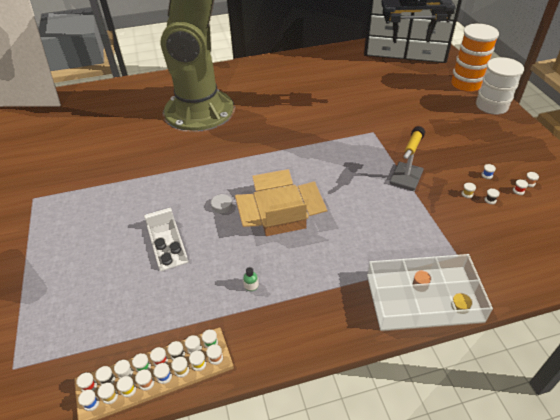

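The top view shows the blank at about (285,237), the sorter tray at (411,240) with its lip up (+x) and its grip wall at row 267. The tin is at (344,277), the bottle at (339,158) and the vise at (118,250). I'll crop for accurate pixels.

Run:
```python
import cv2, numpy as np
a=cv2.imread("pics/top0.png")[145:300,228:440]
a=cv2.resize(a,None,fx=3.77,fy=3.77,interpolation=cv2.INTER_CUBIC)
for i in range(0,220,20):
    x=int(i*3.77); cv2.line(a,(x,0),(x,6),(0,0,255),1); cv2.putText(a,str(228+i),(x,16),0,.35,(0,0,255))
for i in range(0,155,20):
    y=int(i*3.77); cv2.line(a,(0,y),(6,y),(0,0,255),1); cv2.putText(a,str(145+i),(8,y+4),0,.35,(0,0,255))
cv2.imwrite("pics/c1.png",a); print(a.shape)
```

```text
(584, 799, 3)
```

View pics/c1.png

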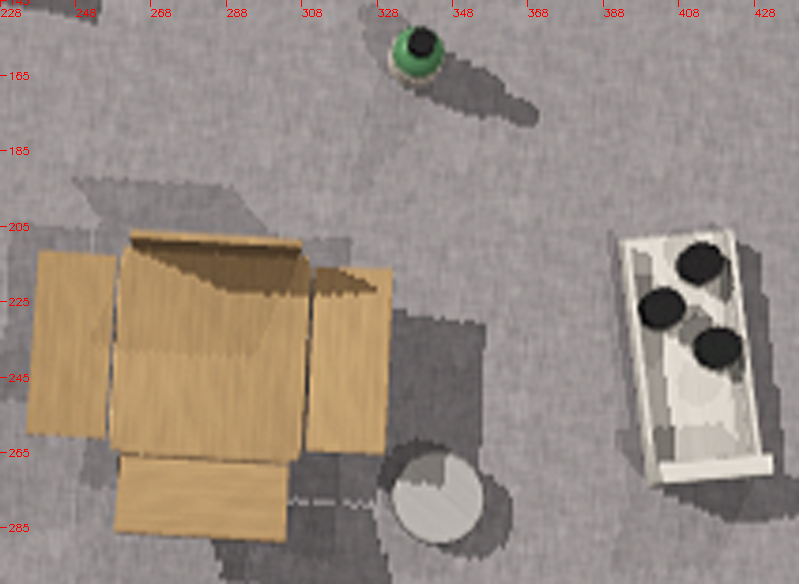

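```bash
cat > h.py <<'E'
import numpy as np
from cell import env
np.set_printoptions(precision=4,suppress=True)
def ray(p,u,v,z):
    R,t=np.array(p["R"]),np.array(p["t"]); c=-R.T@t
    d=R.T@np.array([(u-p["cx"])/p["fx"],(v-p["cy"])/p["fy"],1]); return c+d*(z-c[2])/d[2]
def proj(p,X):
    q=np.array(p["R"])@np.array(X)+np.array(p["t"]); return np.array([q[0]/q[2]*p["fx"]+p["cx"],q[1]/q[2]*p["fy"]+p["cy"]])
E
python3 - <<'E'
from h import *
p=env.camera_params("top")
def P(X,Y,z): return ray(p,228+X/3.77,145+Y/3.77,z)
for n,X,Y,z in [("floor-x+y",110,447,.044),("floor-x-y",300,462,.044),("floor+x-y",310,258,.044),("floor+x+y",120,255,.044),
 ("wallout+y",133,230,.092),("wallout-y",300,242,.092),
 ("L+x",37,250,.055),("L-x",27,433,.055),("R+x",392,268,.055),("R-x",385,453,.055),("F+y",115,531,.055),("F-y",285,541,.055),
 ("grip a",659,463,.045),("grip b",773,456,.045),("grip c",773,470,.045),("grip d",660,483,.045),("lip +y",622,240,.018),("lip -y",733,230,.018),
 ("sp1",702,263,.022),("sp2",662,309,.022),("sp3",718,348,.022),("tin",438,498,.019),("bottle",422,42,.062)]:
    print(n,P(X,Y,z))
print(ray(p,118,255,.014))
E
```

```text
floor-x+y [0.4786 0.1832 0.044 ]
floor-x-y [0.4728 0.0724 0.044 ]
floor+x-y [0.593  0.0689 0.044 ]
floor+x+y [0.5918 0.1812 0.044 ]
wallout+y [0.599  0.1716 0.092 ]
wallout-y [0.5945 0.0766 0.092 ]
L+x [0.5918 0.2293 0.055 ]
L-x [0.4847 0.2308 0.055 ]
R+x [0.5866 0.0213 0.055 ]
R-x [0.4787 0.024  0.055 ]
F+y [0.43  0.178 0.055]
F-y [0.427  0.0805 0.055 ]
grip a [ 0.4778 -0.1355  0.045 ]
grip b [ 0.4836 -0.2015  0.045 ]
grip c [ 0.4755 -0.2014  0.045 ]
grip d [ 0.4663 -0.136   0.045 ]
lip +y [ 0.6129 -0.1199  0.018 ]
lip -y [ 0.6207 -0.1868  0.018 ]
sp1 [ 0.5995 -0.167   0.022 ]
sp2 [ 0.571  -0.1428  0.022 ]
sp3 [ 0.5484 -0.1759  0.022 ]
tin [ 0.4552 -0.0104  0.019 ]
bottle [0.7211 0.0059 0.062 ]
[0.4912 0.5005 0.014 ]
```

```bash
cat >> h.py <<'E'
from scipy.spatial.transform import Rotation as Ro, Slerp
import json,sys
def E(r): return Ro.from_euler("xyz",r,degrees=True)
def plan(segs,grip=1,start=None):
    """segs: (pos,rpy,n) list; prints rows 8 per line from current pose"""
    o=env.get_obs(); p,R=(o["tool_pos"],E(o["tool_rot"])) if start is None else (np.array(start[0]),E(start[1]))
    rows=[]
    for pos,rpy,n in segs:
        pos=np.array(pos); Rt=E(rpy); sl=Slerp([0,1],Ro.concatenate([R,Rt])); p0=p
        for i in range(1,n+1):
            pn=p0+(pos-p0)*i/n; Rn=sl(i/n)
            dp=R.inv().apply(pn-p); rv=(R.inv()*Rn).as_rotvec(degrees=True)
            if abs(dp).max()>.0417 or abs(rv).max()>7.16: print("TOO BIG",dp,rv)
            rows.append({"grip":grip,"dp":[round(float(x),3)+0 for x in dp],"rotation":[round(float(x),1)+0 for x in rv]}); p,R=pn,Rn
    for i in range(0,len(rows),8): print(json.dumps(rows[i:i+8]))
def snap(n,f):
    import cv2; cv2.imwrite(f"pics/{f}.png",env.read_camera(n)[...,::-1])
E
python3 - <<'E'
from h import *
plan([([.30,.52,.26],[180,0,45],6),([.54,.31,.12],[145,0,-2],9),([.54,.31,.12],[145,0,-2],1)])
E
```

```text
[{"grip": 1, "dp": [-0.011, 0.025, -0.01], "rotation": [0.0, 0.0, 4.9]}, {"grip": 1, "dp": [-0.009, 0.026, -0.01], "rotation": [0.0, 0.0, 4.9]}, {"grip": 1, "dp": [-0.007, 0.027, -0.01], "rotation": [0.0, 0.0, 4.9]}, {"grip": 1, "dp": [-0.005, 0.027, -0.01], "rotation": [0.0, 0.0, 4.9]}, {"grip": 1, "dp": [-0.002, 0.027, -0.01], "rotation": [0.0, 0.0, 4.9]}, {"grip": 1, "dp": [0.0, 0.028, -0.01], "rotation": [0.0, 0.0, 4.9]}, {"grip": 1, "dp": [0.002, 0.035, 0.016], "rotation": [-3.7, -1.6, 5.1]}, {"grip": 1, "dp": [0.006, 0.034, 0.018], "rotation": [-3.7, -1.6, 5.1]}]
[{"grip": 1, "dp": [0.009, 0.032, 0.02], "rotation": [-3.7, -1.6, 5.1]}, {"grip": 1, "dp": [0.013, 0.03, 0.021], "rotation": [-3.7, -1.6, 5.1]}, {"grip": 1, "dp": [0.016, 0.027, 0.023], "rotation": [-3.7, -1.6, 5.1]}, {"grip": 1, "dp": [0.019, 0.024, 0.024], "rotation": [-3.7, -1.6, 5.1]}, {"grip": 1, "dp": [0.021, 0.021, 0.025], "rotation": [-3.7, -1.6, 5.1]}, {"grip": 1, "dp": [0.024, 0.017, 0.025], "rotation": [-3.7, -1.6, 5.1]}, {"grip": 1, "dp": [0.026, 0.013, 0.026], "rotation": [-3.7, -1.6, 5.1]}, {"grip": 1, "dp": [0.0, 0.0, 0.0], "rotation": [0.0, 0.0, 0.0]}]
```

Request:
carry_out(plan=[{"grip": 1, "dp": [-0.011, 0.025, -0.01], "rotation": [0.0, 0.0, 4.9]}, {"grip": 1, "dp": [-0.009, 0.026, -0.01], "rotation": [0.0, 0.0, 4.9]}, {"grip": 1, "dp": [-0.007, 0.027, -0.01], "rotation": [0.0, 0.0, 4.9]}, {"grip": 1, "dp": [-0.005, 0.027, -0.01], "rotation": [0.0, 0.0, 4.9]}, {"grip": 1, "dp": [-0.002, 0.027, -0.01], "rotation": [0.0, 0.0, 4.9]}, {"grip": 1, "dp": [0.0, 0.028, -0.01], "rotation": [0.0, 0.0, 4.9]}, {"grip": 1, "dp": [0.002, 0.035, 0.016], "rotation": [-3.7, -1.6, 5.1]}, {"grip": 1, "dp": [0.006, 0.034, 0.018], "rotation": [-3.7, -1.6, 5.1]}])

```text
time_s: 0.77
tool_pos: [0.3508, 0.4692, 0.2265]
tool_rot: [172.3, 2.8, 33.7]
force: [0.4, 1.5, -1.5]
grip_width: 0.0416
```

Run:
```python
from h import *
o=env.get_obs(); print(o["tool_pos"],o["tool_rot"],o["qpos"])
plan([([.54,.31,.12],[145,0,-2],11),([.54,.305,.04],[145,0,-2],4),([.54,.305,.03],[145,0,-2],1)])
```

```text
[0.3508 0.4692 0.2265] [172.2692   2.7973  33.7439] [-65.4221  14.3784   7.0022  85.5889   4.1196  85.9282 -25.1173]
[{"grip": 1, "dp": [0.007, 0.02, 0.012], "rotation": [-2.3, -1.0, 3.1]}, {"grip": 1, "dp": [0.008, 0.019, 0.013], "rotation": [-2.3, -1.0, 3.1]}, {"grip": 1, "dp": [0.009, 0.018, 0.013], "rotation": [-2.3, -1.0, 3.1]}, {"grip": 1, "dp": [0.01, 0.017, 0.014], "rotation": [-2.3, -1.0, 3.1]}, {"grip": 1, "dp": [0.012, 0.016, 0.015], "rotation": [-2.3, -1.0, 3.1]}, {"grip": 1, "dp": [0.013, 0.015, 0.015], "rotation": [-2.3, -1.0, 3.1]}, {"grip": 1, "dp": [0.014, 0.013, 0.015], "rotation": [-2.3, -1.0, 3.1]}, {"grip": 1, "dp": [0.015, 0.012, 0.016], "rotation": [-2.3, -1.0, 3.1]}]
[{"grip": 1, "dp": [0.016, 0.01, 0.016], "rotation": [-2.3, -1.0, 3.1]}, {"grip": 1, "dp": [0.016, 0.009, 0.016], "rotation": [-2.3, -1.0, 3.1]}, {"grip": 1, "dp": [0.017, 0.007, 0.016], "rotation": [-2.3, -1.0, 3.1]}, {"grip": 1, "dp": [0.0, -0.01, 0.017], "rotation": [0.0, 0.0, 0.0]}, {"grip": 1, "dp": [0.0, -0.01, 0.017], "rotation": [0.0, 0.0, 0.0]}, {"grip": 1, "dp": [0.0, -0.01, 0.017], "rotation": [0.0, 0.0, 0.0]}, {"grip": 1, "dp": [0.0, -0.01, 0.017], "rotation": [0.0, 0.0, 0.0]}, {"grip": 1, "dp": [0.0, -0.006, 0.008], "rotation": [0.0, 0.0, 0.0]}]
```

Request:
carry_out(plan=[{"grip": 1, "dp": [0.007, 0.02, 0.012], "rotation": [-2.3, -1.0, 3.1]}, {"grip": 1, "dp": [0.008, 0.019, 0.013], "rotation": [-2.3, -1.0, 3.1]}, {"grip": 1, "dp": [0.009, 0.018, 0.013], "rotation": [-2.3, -1.0, 3.1]}, {"grip": 1, "dp": [0.01, 0.017, 0.014], "rotation": [-2.3, -1.0, 3.1]}, {"grip": 1, "dp": [0.012, 0.016, 0.015], "rotation": [-2.3, -1.0, 3.1]}, {"grip": 1, "dp": [0.013, 0.015, 0.015], "rotation": [-2.3, -1.0, 3.1]}, {"grip": 1, "dp": [0.014, 0.013, 0.015], "rotation": [-2.3, -1.0, 3.1]}, {"grip": 1, "dp": [0.015, 0.012, 0.016], "rotation": [-2.3, -1.0, 3.1]}])

```text
time_s: 1.43
tool_pos: [0.4943, 0.343, 0.1448]
tool_rot: [151.1, 2.6, 6.3]
force: [0.5, -0.2, -0.4]
grip_width: 0.0006
```

Request:
carry_out(plan=[{"grip": 1, "dp": [0.016, 0.01, 0.016], "rotation": [-2.3, -1.0, 3.1]}, {"grip": 1, "dp": [0.016, 0.009, 0.016], "rotation": [-2.3, -1.0, 3.1]}, {"grip": 1, "dp": [0.017, 0.007, 0.016], "rotation": [-2.3, -1.0, 3.1]}, {"grip": 1, "dp": [0.0, -0.01, 0.017], "rotation": [0.0, 0.0, 0.0]}, {"grip": 1, "dp": [0.0, -0.01, 0.017], "rotation": [0.0, 0.0, 0.0]}, {"grip": 1, "dp": [0.0, -0.01, 0.017], "rotation": [0.0, 0.0, 0.0]}])

```text
time_s: 1.93
tool_pos: [0.5506, 0.2847, 0.0501]
tool_rot: [143.2, -0.2, -4.0]
force: [0.0, 0.3, -0.3]
grip_width: 0.0002
```

Run:
```python
from h import *
import cv2
o=env.get_obs(); print(o["tool_pos"],o["tool_rot"],o["qpos"],o["force"])
a=env.read_camera("scene");b=env.read_camera("top")
cv2.imwrite("pics/m1.png",np.vstack([cv2.resize(a[130:300,150:450],(800,453))[:300],cv2.resize(b[150:300,130:530],(800,300))])[...,::-1])
```

```text
[0.5506 0.2847 0.0501] [143.1606  -0.1657  -4.0305] [-57.1133  43.0424  19.653   76.0412  12.6817  89.0282 -46.6473] [ 0.0277  0.2774 -0.2806]
```

View pics/m1.png

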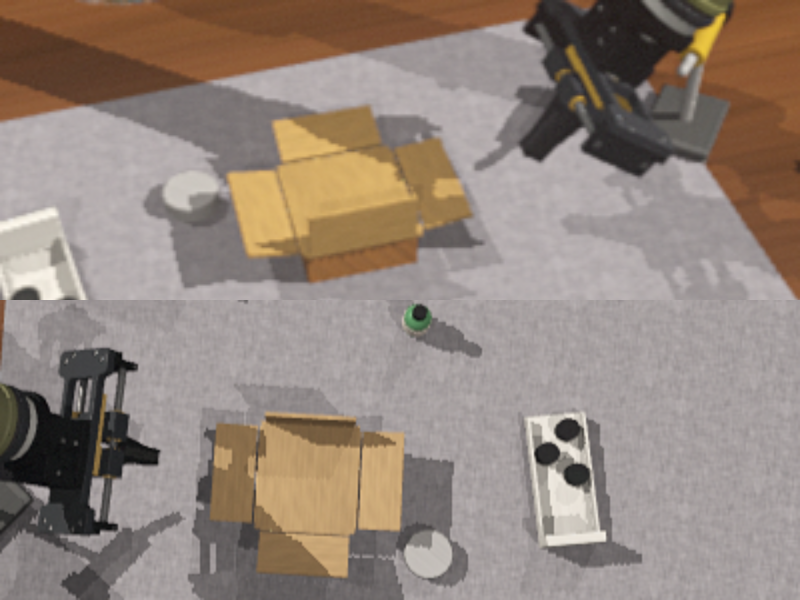

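Run:
```python
from h import *
r=[145,0,-2]
plan([([.55,.27,.022],r,2),([.55,.22,.026],r,3),([.55,.206,.066],r,3),([.55,.187,.075],r,2),([.55,.187,.075],r,1),([.55,.25,.08],r,3)])
p=env.camera_params("wrist");print(p["R"],p["t"],p["fx"])
```

```text
[{"grip": 1, "dp": [0.002, -0.002, 0.014], "rotation": [1.0, 0.7, -0.8]}, {"grip": 1, "dp": [0.002, -0.002, 0.014], "rotation": [1.0, 0.7, -0.8]}, {"grip": 1, "dp": [0.001, 0.014, 0.008], "rotation": [0.0, 0.0, 0.0]}, {"grip": 1, "dp": [0.001, 0.014, 0.008], "rotation": [0.0, 0.0, 0.0]}, {"grip": 1, "dp": [0.001, 0.014, 0.008], "rotation": [0.0, 0.0, 0.0]}, {"grip": 1, "dp": [0.0, 0.011, -0.008], "rotation": [0.0, 0.0, 0.0]}, {"grip": 1, "dp": [0.0, 0.011, -0.008], "rotation": [0.0, 0.0, 0.0]}, {"grip": 1, "dp": [0.0, 0.011, -0.008], "rotation": [0.0, 0.0, 0.0]}]
[{"grip": 1, "dp": [0.0, 0.01, 0.002], "rotation": [0.0, 0.0, 0.0]}, {"grip": 1, "dp": [0.0, 0.01, 0.002], "rotation": [0.0, 0.0, 0.0]}, {"grip": 1, "dp": [0.0, 0.0, 0.0], "rotation": [0.0, 0.0, 0.0]}, {"grip": 1, "dp": [-0.001, -0.016, -0.013], "rotation": [0.0, 0.0, 0.0]}, {"grip": 1, "dp": [-0.001, -0.016, -0.013], "rotation": [0.0, 0.0, 0.0]}, {"grip": 1, "dp": [-0.001, -0.016, -0.013], "rotation": [0.0, 0.0, 0.0]}]
[[ 0.9975 -0.0705 -0.0037]
 [-0.0397 -0.6031  0.7967]
 [-0.0584 -0.7945 -0.6044]] [-0.526   0.1763  0.4848] 372.72015038181473
```

Request:
carry_out(plan=[{"grip": 1, "dp": [0.002, -0.002, 0.014], "rotation": [1.0, 0.7, -0.8]}, {"grip": 1, "dp": [0.002, -0.002, 0.014], "rotation": [1.0, 0.7, -0.8]}, {"grip": 1, "dp": [0.001, 0.014, 0.008], "rotation": [0, 0, 0]}, {"grip": 1, "dp": [0.001, 0.014, 0.008], "rotation": [0, 0, 0]}, {"grip": 1, "dp": [0.001, 0.014, 0.008], "rotation": [0, 0, 0]}, {"grip": 1, "dp": [0.0, 0.011, -0.008], "rotation": [0, 0, 0]}, {"grip": 1, "dp": [0.0, 0.011, -0.008], "rotation": [0, 0, 0]}, {"grip": 1, "dp": [0.0, 0.011, -0.008], "rotation": [0, 0, 0]}])

```text
time_s: 2.7
tool_pos: [0.5505, 0.2115, 0.07]
tool_rot: [145.1, 0.2, -1.3]
force: [-0.1, -0.1, 1.3]
grip_width: 0.0004
```

Run:
```python
from h import *
r=[145,0,-2]
o=env.get_obs();print(o["tool_pos"],o["tool_rot"],o["force"])
plan([([.55,.187,.075],r,3),([.55,.187,.075],r,2),([.55,.25,.08],r,3)])
```

```text
[0.5505 0.2115 0.07  ] [145.1173   0.1581  -1.3167] [-0.0854 -0.0679  1.2588]
[{"grip": 1, "dp": [0.0, 0.008, 0.003], "rotation": [0.0, -0.1, 0.2]}, {"grip": 1, "dp": [0.0, 0.008, 0.003], "rotation": [0.0, -0.1, 0.2]}, {"grip": 1, "dp": [0.0, 0.008, 0.003], "rotation": [0.0, -0.1, 0.2]}, {"grip": 1, "dp": [0.0, 0.0, 0.0], "rotation": [0.0, 0.0, 0.0]}, {"grip": 1, "dp": [0.0, 0.0, 0.0], "rotation": [0.0, 0.0, 0.0]}, {"grip": 1, "dp": [-0.001, -0.016, -0.013], "rotation": [0.0, 0.0, 0.0]}, {"grip": 1, "dp": [-0.001, -0.016, -0.013], "rotation": [0.0, 0.0, 0.0]}, {"grip": 1, "dp": [-0.001, -0.016, -0.013], "rotation": [0.0, 0.0, 0.0]}]
```

Request:
carry_out(plan=[{"grip": 1, "dp": [0, 0.008, 0.003], "rotation": [0, 0, 0]}, {"grip": 1, "dp": [0, 0.008, 0.003], "rotation": [0, 0, 0]}, {"grip": 1, "dp": [0, 0.008, 0.003], "rotation": [0, 0, 0]}, {"grip": 1, "dp": [0, 0, 0], "rotation": [0, 0, 0]}, {"grip": 1, "dp": [0, 0, 0], "rotation": [0, 0, 0]}])

```text
time_s: 3.12
tool_pos: [0.553, 0.1879, 0.0839]
tool_rot: [145.6, -0.3, -1.2]
force: [-0.5, 0.4, -0.1]
grip_width: 0.0011
```

Request:
carry_out(plan=[{"grip": 1, "dp": [0, -0.016, -0.013], "rotation": [0, 0, 0]}, {"grip": 1, "dp": [0, -0.016, -0.013], "rotation": [0, 0, 0]}, {"grip": 1, "dp": [0, -0.016, -0.013], "rotation": [0, 0, 0]}, {"grip": 1, "dp": [0, 0, 0], "rotation": [0, 0, 0]}])

```text
time_s: 3.45
tool_pos: [0.5531, 0.2498, 0.0874]
tool_rot: [145.5, -0.2, -1.4]
force: [-1.0, 1.0, 0.3]
grip_width: 0.0006
```

Run:
```python
from h import *
import cv2
o=env.get_obs(); print(o["tool_pos"],o["force"])
b=env.read_camera("top");w=env.read_camera("wrist");np.savez("w1.npz",w=w,**{k:v for k,v in env.camera_params("wrist").items()})
cv2.imwrite("pics/m2.png",np.vstack([cv2.resize(b[195:300,228:368],(533,400),interpolation=2)[:,:533],cv2.resize(w,(533,400))[:200]])[...,::-1])
```

```text
[0.5531 0.2498 0.0874] [-1.011   1.0172  0.2596]
```

View pics/m2.png

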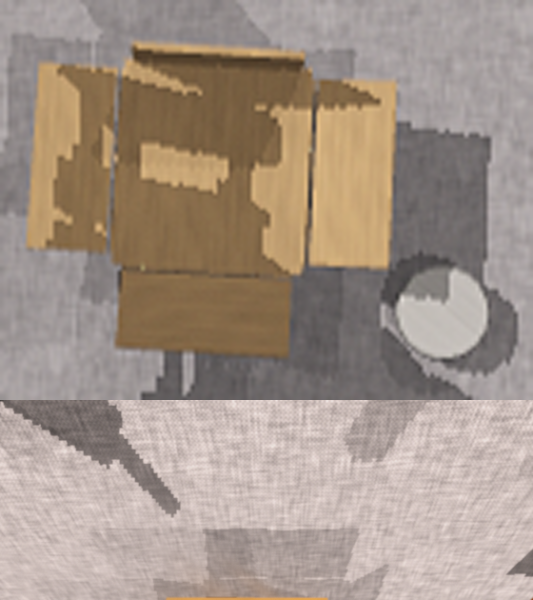

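Run:
```python
from h import *
r=[145,0,-2]
plan([([.545,.28,.06],r,2),([.545,.28,.022],r,3),([.545,.28,.022],r,2)])
```

```text
[{"grip": 1, "dp": [-0.005, -0.022, 0.002], "rotation": [-0.1, -0.2, 0.1]}, {"grip": 1, "dp": [-0.005, -0.022, 0.001], "rotation": [-0.1, -0.2, 0.1]}, {"grip": 1, "dp": [0.0, -0.007, 0.01], "rotation": [0.0, 0.0, 0.0]}, {"grip": 1, "dp": [0.0, -0.007, 0.01], "rotation": [0.0, 0.0, 0.0]}, {"grip": 1, "dp": [0.0, -0.007, 0.01], "rotation": [0.0, 0.0, 0.0]}, {"grip": 1, "dp": [0.0, 0.0, 0.0], "rotation": [0.0, 0.0, 0.0]}, {"grip": 1, "dp": [0.0, 0.0, 0.0], "rotation": [0.0, 0.0, 0.0]}]
```

Request:
carry_out(plan=[{"grip": 1, "dp": [-0.005, -0.022, 0.002], "rotation": [0, 0, 0]}, {"grip": 1, "dp": [-0.005, -0.022, 0.001], "rotation": [0, 0, 0]}, {"grip": 1, "dp": [0, -0.007, 0.01], "rotation": [0, 0, 0]}, {"grip": 1, "dp": [0, -0.007, 0.01], "rotation": [0, 0, 0]}, {"grip": 1, "dp": [0, -0.007, 0.01], "rotation": [0, 0, 0]}, {"grip": 1, "dp": [0, 0, 0], "rotation": [0, 0, 0]}])

```text
time_s: 4.05
tool_pos: [0.5464, 0.2709, 0.0203]
tool_rot: [144.8, -0.2, -2.1]
force: [-1.1, -0.8, 0.2]
grip_width: 0.0008
```

Request:
carry_out(plan=[{"grip": 1, "dp": [0, 0, 0], "rotation": [0, 0, 0]}])

```text
time_s: 4.13
tool_pos: [0.5465, 0.269, 0.0199]
tool_rot: [144.7, -0.2, -2.2]
force: [-0.4, -0.0, 0.4]
grip_width: 0.0003
```

Run:
```python
from h import *
r=[145,0,-2]
o=env.get_obs();print(o["tool_pos"],o["tool_rot"],o["force"],o["joint_velocities"])
plan([([.545,.22,.024],r,4),([.545,.22,.024],r,1)])
```

```text
[0.5465 0.269  0.0199] [144.7104  -0.2189  -2.1693] [-0.3814 -0.0374  0.3567] [ 0.7546  1.0046  0.1983  1.8811  0.1241 -0.7586 -0.0915]
[{"grip": 1, "dp": [0.0, 0.011, 0.006], "rotation": [0.1, 0.0, -0.1]}, {"grip": 1, "dp": [0.0, 0.011, 0.006], "rotation": [0.1, 0.0, -0.1]}, {"grip": 1, "dp": [0.0, 0.011, 0.006], "rotation": [0.1, 0.0, -0.1]}, {"grip": 1, "dp": [0.0, 0.011, 0.006], "rotation": [0.1, 0.0, -0.1]}, {"grip": 1, "dp": [0.0, 0.0, 0.0], "rotation": [0.0, 0.0, 0.0]}]
```

Request:
carry_out(plan=[{"grip": 1, "dp": [0, 0.011, 0.006], "rotation": [0, 0, 0]}, {"grip": 1, "dp": [0, 0.011, 0.006], "rotation": [0, 0, 0]}, {"grip": 1, "dp": [0, 0.011, 0.006], "rotation": [0, 0, 0]}, {"grip": 1, "dp": [0, 0, 0], "rotation": [0, 0, 0]}])

```text
time_s: 4.47
tool_pos: [0.5464, 0.2265, 0.0255]
tool_rot: [144.6, -0.3, -2.4]
force: [0.7, -0.9, -0.5]
grip_width: 0.0005
```

Run:
```python
from h import *
import cv2
o=env.get_obs();print(o["tool_pos"],o["tool_rot"],o["force"])
b=env.read_camera("top");s=env.read_camera("scene")
cv2.imwrite("pics/m3.png",np.vstack([cv2.resize(s[150:270,220:420],(667,400),interpolation=2)[40:],cv2.resize(b[195:275,200:410],(667,240))])[...,::-1])
```

```text
[0.5464 0.2265 0.0255] [144.5578  -0.2845  -2.3607] [ 0.7488 -0.9062 -0.5067]
```

View pics/m3.png

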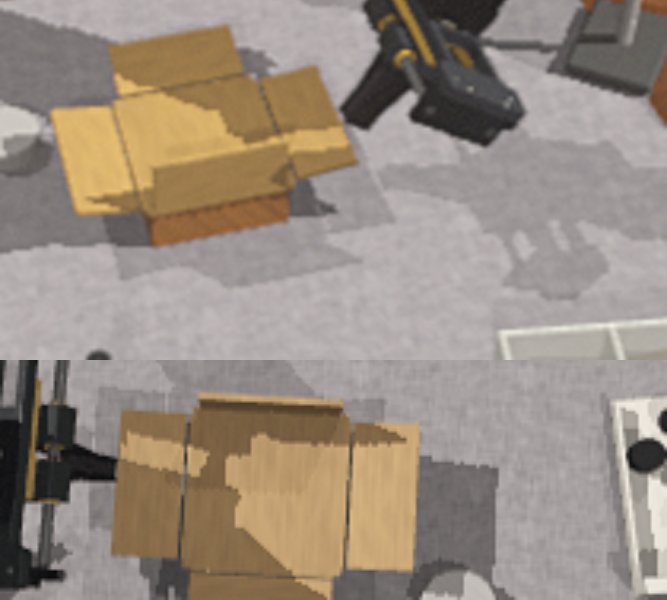

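Request:
carry_out(plan=[{"grip": 1, "dp": [0, 0.009, 0.003], "rotation": [0, 0, 0]}, {"grip": 1, "dp": [0, 0.009, 0.001], "rotation": [0, 0, 0]}, {"grip": 1, "dp": [0, 0.005, -0.006], "rotation": [0, 0, 0]}, {"grip": 1, "dp": [0, 0.006, -0.007], "rotation": [0, 0, 0]}, {"grip": 1, "dp": [0, 0, 0], "rotation": [0, 0, 0]}])

```text
time_s: 4.98
tool_pos: [0.5456, 0.2124, 0.0516]
tool_rot: [144.9, -0.3, -2.1]
force: [0.7, 0.6, 0.0]
grip_width: 0.0006
```

Run:
```python
from h import *
r=[145,0,-2]
o=env.get_obs();print(o["tool_pos"],o["tool_rot"],o["force"])
plan([([.545,.198,.064],r,3),([.545,.190,.071],r,2),([.545,.190,.071],r,1)])
```

```text
[0.5456 0.2124 0.0516] [144.858   -0.3096  -2.0727] [0.6988 0.5854 0.041 ]
[{"grip": 1, "dp": [0.0, 0.006, -0.001], "rotation": [0.0, -0.1, -0.1]}, {"grip": 1, "dp": [0.0, 0.006, -0.001], "rotation": [0.0, -0.1, -0.1]}, {"grip": 1, "dp": [0.0, 0.006, -0.001], "rotation": [0.0, -0.1, -0.1]}, {"grip": 1, "dp": [0.0, 0.005, -0.001], "rotation": [0.0, 0.0, 0.0]}, {"grip": 1, "dp": [0.0, 0.005, -0.001], "rotation": [0.0, 0.0, 0.0]}, {"grip": 1, "dp": [0.0, 0.0, 0.0], "rotation": [0.0, 0.0, 0.0]}]
```

```bash
cat >> h.py <<'E'
def brown(n="top",X=None):
    """brown runs of the board along the y line at world x (z=.05), in y metres"""
    import cv2
    b=env.read_camera(n); p=env.camera_params(n); h=cv2.cvtColor(b,cv2.COLOR_RGB2HSV)
    m=((h[...,1]>70)&(h[...,0]>8)&(h[...,0]<25)&(h[...,2]>60)).astype(np.uint8)
    return b,m,p
def prof(x0,y0,y1,z=.05,n=90,axis=1):
    b,m,p=brown(); s=""
    for y in np.linspace(y0,y1,n):
        u,v=proj(p,[x0,y,z] if axis else [y,x0,z]); s+=str(m[int(round(v)),int(round(u))])
    return s
E
python3 - <<'E'
from h import *
for x in (.495,.51,.53,.57): print(x,prof(x,.24,.01,n=116))
E
```

```text
0.495 00001111111111111111111111101111111111111111111111111111111111111111111111111111111111111111111111111111111110000000
0.51 00000111111111111111111111100111111111111111111111111111111111111111111111111111111110111111111111111111111110000000
0.53 00001111111111111111111111100111111111111111111111111111111111111111111111111111111111111111111111111111111110000000
0.57 00000011111111111111111111110111111111111111111111111111111111111111111111111111111110111111111111111111111111000000
```

Run:
```python
from h import *
import cv2
b=env.read_camera("top");s=env.read_camera("scene")
p=env.camera_params("top");q=env.camera_params("scene");T=env.get_obs()["tool_pos"]
print(proj(p,T),proj(q,T))
cv2.imwrite("pics/m4.png",np.vstack([cv2.resize(s[170:230,270:370],(667,400),interpolation=2)[:360],cv2.resize(b[200:250,205:345],(667,238),interpolation=2)])[...,::-1])
```

```text
[244.8725 233.3096] [312.8322 198.1135]
```

View pics/m4.png

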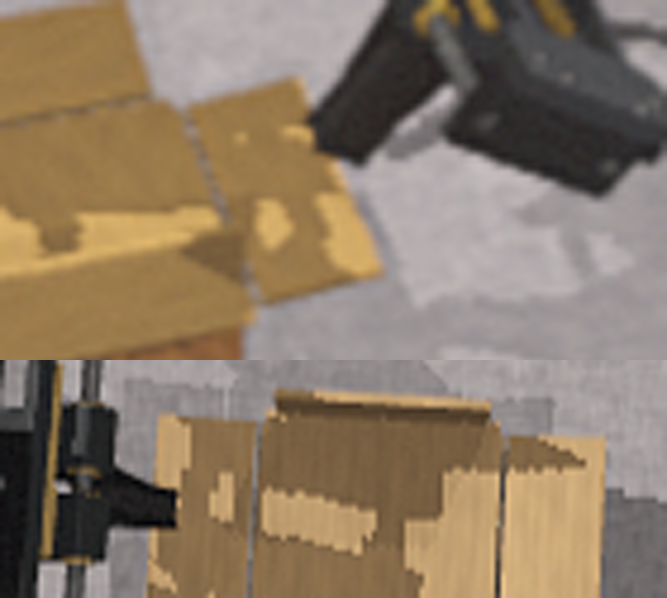

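Run:
```python
from h import *
from scipy.optimize import least_squares as L
p=env.camera_params("top");q=env.camera_params("scene");o=env.get_obs();T=o["tool_pos"]
f=lambda X:np.r_[proj(p,X)-[241.8,230.9],proj(q,X)-[320.2,191.3]]
r=L(f,T);print(r.x,r.fun, "in tool",E(o["tool_rot"]).inv().apply(r.x-T))
# blank edge corner check L free edge -x/+x corners from m4 scene: (383,272),(302,78)
for a,c in (((383,272),(157-0,415)),): print(L(lambda X:np.r_[proj(p,X)-[205+157/4.76,200+(415-360)/4.76],proj(q,X)-[270+383/6.67,170+272/6.67]],T).x)
```

```text
[0.5479 0.2225 0.0718] [-2.3437 -0.678  -2.7448  0.3325] in tool [ 0.0034  0.0049 -0.0247]
[0.5932 0.2315 0.046 ]
```

m4 shows the fingertip lying on top of the panel. The visible tip, about (242,231) in top, is roughly 20 mm short of the TCP, so I have to go lower to hook under.

Request:
carry_out(plan=[{"grip": 1, "dp": [0, -0.02, -0.012], "rotation": [0, 0, 0]}, {"grip": 1, "dp": [0, -0.02, -0.012], "rotation": [0, 0, 0]}, {"grip": 1, "dp": [0, -0.013, 0.003], "rotation": [0, 0, 0]}, {"grip": 1, "dp": [0, -0.009, 0.012], "rotation": [0, 0, 0]}, {"grip": 1, "dp": [0, -0.007, 0.01], "rotation": [0, 0, 0]}, {"grip": 1, "dp": [0, -0.002, 0.003], "rotation": [0, 0, 0]}, {"grip": 1, "dp": [0, 0, 0], "rotation": [0, 0, 0]}])

```text
time_s: 5.87
tool_pos: [0.5448, 0.2652, -0.0025]
tool_rot: [144.4, 0.1, -2.2]
force: [0.1, -0.7, 0.3]
grip_width: 0.0005
```

Run:
```python
from h import *
r=[145,0,-2]
o=env.get_obs();print(o["tool_pos"],o["tool_rot"],o["force"])
plan([([.545,.211,.014],r,5),([.545,.206,.034],r,2),([.545,.206,.034],r,1)])
```

```text
[ 0.5448  0.2652 -0.0025] [144.3937   0.0856  -2.1857] [ 0.1265 -0.6938  0.3384]
[{"grip": 1, "dp": [0.0, 0.011, 0.004], "rotation": [0.1, 0.0, 0.0]}, {"grip": 1, "dp": [0.0, 0.011, 0.004], "rotation": [0.1, 0.0, 0.0]}, {"grip": 1, "dp": [0.0, 0.011, 0.004], "rotation": [0.1, 0.0, 0.0]}, {"grip": 1, "dp": [0.0, 0.011, 0.004], "rotation": [0.1, 0.0, 0.0]}, {"grip": 1, "dp": [0.0, 0.011, 0.004], "rotation": [0.1, 0.0, 0.0]}, {"grip": 1, "dp": [0.0, 0.008, -0.007], "rotation": [0.0, 0.0, 0.0]}, {"grip": 1, "dp": [0.0, 0.008, -0.007], "rotation": [0.0, 0.0, 0.0]}, {"grip": 1, "dp": [0.0, 0.0, 0.0], "rotation": [0.0, 0.0, 0.0]}]
```

Request:
carry_out(plan=[{"grip": 1, "dp": [0, 0.011, 0.004], "rotation": [0, 0, 0]}, {"grip": 1, "dp": [0, 0.011, 0.004], "rotation": [0, 0, 0]}, {"grip": 1, "dp": [0, 0.011, 0.004], "rotation": [0, 0, 0]}, {"grip": 1, "dp": [0, 0.011, 0.004], "rotation": [0, 0, 0]}, {"grip": 1, "dp": [0, 0.011, 0.004], "rotation": [0, 0, 0]}, {"grip": 1, "dp": [0, 0.008, -0.007], "rotation": [0, 0, 0]}, {"grip": 1, "dp": [0, 0.008, -0.007], "rotation": [0, 0, 0]}, {"grip": 1, "dp": [0, 0, 0], "rotation": [0, 0, 0]}])

```text
time_s: 6.53
tool_pos: [0.5421, 0.2118, 0.0333]
tool_rot: [146.0, -0.1, -1.7]
force: [-0.7, 1.7, -1.4]
grip_width: 0.0003
```

Run:
```python
from h import *
r=[145,0,-2]
o=env.get_obs();print(o["tool_pos"],o["tool_rot"],o["force"])
for x in (.495,.51,.58): print(x,prof(x,.24,.01,n=116))
plan([([.545,.19,.05],r,3),([.545,.180,.054],r,2),([.545,.180,.054],r,2)])
```

```text
[0.5421 0.2118 0.0333] [146.0463  -0.08    -1.7351] [-0.6692  1.7046 -1.3998]
0.495 00000001111111111111111111111111111111111111111111111111111111111111111111111111111111111111111111111111111110000000
0.51 00000001111111111111111111111111111111111111111111111111111111111111111111111111111110111111111111111111111110000000
0.58 00000000111111111111111111111111111111111111111111111111111111111111111111111111111111111111111111111111111111000000
[{"grip": 1, "dp": [0.001, 0.01, -0.001], "rotation": [-0.3, -0.1, 0.1]}, {"grip": 1, "dp": [0.001, 0.01, -0.001], "rotation": [-0.3, -0.1, 0.1]}, {"grip": 1, "dp": [0.001, 0.01, -0.001], "rotation": [-0.3, -0.1, 0.1]}, {"grip": 1, "dp": [0.0, 0.005, 0.001], "rotation": [0.0, 0.0, 0.0]}, {"grip": 1, "dp": [0.0, 0.005, 0.001], "rotation": [0.0, 0.0, 0.0]}, {"grip": 1, "dp": [0.0, 0.0, 0.0], "rotation": [0.0, 0.0, 0.0]}, {"grip": 1, "dp": [0.0, 0.0, 0.0], "rotation": [0.0, 0.0, 0.0]}]
```

Request:
carry_out(plan=[{"grip": 1, "dp": [0, 0.008, -0.003], "rotation": [0, 0, 0]}, {"grip": 1, "dp": [0, 0.009, -0.004], "rotation": [0, 0, 0]}, {"grip": 1, "dp": [0, 0.009, 0.002], "rotation": [0, 0, 0]}, {"grip": 1, "dp": [0, 0.008, 0.004], "rotation": [0, 0, 0]}, {"grip": 1, "dp": [0, 0.004, 0.003], "rotation": [0, 0, 0]}, {"grip": 1, "dp": [0, 0, 0], "rotation": [0, 0, 0]}])

```text
time_s: 7.18
tool_pos: [0.5404, 0.1763, 0.052]
tool_rot: [145.9, 0.0, -1.7]
force: [0.1, 3.1, -1.6]
grip_width: 0.0004
```

Run:
```python
from h import *
o=env.get_obs();print(o["tool_pos"],o["tool_rot"],o["force"])
for x in (.495,.51,.58): print(x,prof(x,.24,.01,n=116))
```

```text
[0.5404 0.1763 0.052 ] [145.9316   0.0495  -1.6627] [ 0.0552  3.0547 -1.6036]
0.495 00000000000000000000000000001111111111111111111111111111111111111111111111111111111110111111111111111111111110000000
0.51 00000000000000000000000000000111111111111111111111111111111111111111111111111111111110111111111111111111111110000000
0.58 01100000000000000000000000000011111111111111111111111111111111111111111111111111111111111111111111111111111111000000
```

Request:
carry_out(plan=[{"grip": 1, "dp": [0, -0.015, -0.01], "rotation": [0, 0, 0]}, {"grip": 1, "dp": [0, -0.02, -0.012], "rotation": [0, 0, 0]}, {"grip": 1, "dp": [0, 0, 0], "rotation": [0, 0, 0]}])

```text
time_s: 7.58
tool_pos: [0.5416, 0.2146, 0.0504]
tool_rot: [145.5, 0.1, -1.9]
force: [-1.0, 0.3, -0.7]
grip_width: 0.0003
```

```bash
cat >> h.py <<'E'
def edge(line,a0,a1,axis,crease,sgn,th=None):
    """outermost brown along a line (axis 1: y varies at x=line; 0: x varies at y=line) -> lean angle of panel, solving edge height together"""
    b,m,p=brown(); import cv2
    m=cv2.GaussianBlur(cv2.morphologyEx(m,cv2.MORPH_CLOSE,np.ones((3,3),np.uint8)).astype(np.float32),(0,0),.6)
    def val(th):
        out=crease+sgn*(.05*np.cos(th)+.002*np.sin(th)); z=.042+.05*np.sin(th)-.002*np.cos(th)
        u,v=proj(p,[line,out,z] if axis else [out,line,z]); return cv2.remap(m,np.float32([[u]]),np.float32([[v]]),cv2.INTER_LINEAR)[0,0]
    ths=np.arange(5,115,.5)
    vs=[val(np.radians(t)) for t in ths]
    # smallest angle at which the outer-edge point lies on brown
    for t,v in zip(ths,vs):
        if v>.5: return t
E
python3 - <<'E'
from h import *
o=env.get_obs();print(o["tool_pos"],o["force"])
yc=lambda x:.1264+.055-(x-.535)*.0314
for x in (.49,.50,.51,.575,.585): print(x,edge(x,0,0,1,yc(x),1))
yr=lambda x:.1264-.055-(x-.535)*.0314
print("right")
for x in (.49,.51,.53,.575,.585): print(x,edge(x,0,0,1,yr(x),-1))
print("front")
for y in (.09,.11,.13,.16): print(y,edge(y,0,0,0,.535-.06+(y-.126)*.0314,-1))
E
```

```text
[0.5416 0.2146 0.0504] [-1.0403  0.3138 -0.6668]
0.49 88.5
0.5 90.0
0.51 89.0
0.575 89.0
0.585 88.5
right
0.49 10.5
0.51 16.0
0.53 20.5
0.575 20.0
0.585 23.0
front
0.09 21.5
0.11 24.5
0.13 21.0
0.16 22.5
```

Run:
```python
from h import *
plan([([.545,.235,.12],[145,0,-2],2),([.55,.13,.2],[180,0,-2],6),([.56,-.02,.10],[215,0,-2],6),([.56,-.02,.02],[215,0,-2],2)])
```

```text
[{"grip": 1, "dp": [0.001, 0.009, -0.035], "rotation": [-0.2, 0.1, 0.0]}, {"grip": 1, "dp": [0.001, 0.01, -0.035], "rotation": [-0.2, 0.1, 0.0]}, {"grip": 1, "dp": [0.001, 0.022, -0.001], "rotation": [5.8, 0.0, 0.0]}, {"grip": 1, "dp": [0.001, 0.022, -0.003], "rotation": [5.8, 0.0, 0.0]}, {"grip": 1, "dp": [0.001, 0.021, -0.005], "rotation": [5.8, 0.0, 0.0]}, {"grip": 1, "dp": [0.001, 0.021, -0.007], "rotation": [5.8, 0.0, 0.0]}, {"grip": 1, "dp": [0.001, 0.02, -0.01], "rotation": [5.8, 0.0, 0.0]}, {"grip": 1, "dp": [0.001, 0.019, -0.011], "rotation": [5.8, 0.0, 0.0]}]
[{"grip": 1, "dp": [0.003, 0.025, 0.017], "rotation": [5.8, 0.0, 0.0]}, {"grip": 1, "dp": [0.003, 0.026, 0.014], "rotation": [5.8, 0.0, 0.0]}, {"grip": 1, "dp": [0.003, 0.028, 0.011], "rotation": [5.8, 0.0, 0.0]}, {"grip": 1, "dp": [0.003, 0.029, 0.008], "rotation": [5.8, 0.0, 0.0]}, {"grip": 1, "dp": [0.003, 0.029, 0.005], "rotation": [5.8, 0.0, 0.0]}, {"grip": 1, "dp": [0.003, 0.03, 0.002], "rotation": [5.8, 0.0, 0.0]}, {"grip": 1, "dp": [0.0, 0.023, 0.033], "rotation": [0.0, 0.0, 0.0]}, {"grip": 1, "dp": [0.0, 0.023, 0.033], "rotation": [0.0, 0.0, 0.0]}]
```

Request:
carry_out(plan=[{"grip": 1, "dp": [0.001, 0.009, -0.035], "rotation": [0, 0, 0]}, {"grip": 1, "dp": [0.001, 0.01, -0.035], "rotation": [0, 0, 0]}, {"grip": 1, "dp": [0.001, 0.022, -0.001], "rotation": [5.8, 0.0, 0.0]}, {"grip": 1, "dp": [0.001, 0.022, -0.003], "rotation": [5.8, 0.0, 0.0]}, {"grip": 1, "dp": [0.001, 0.021, -0.005], "rotation": [5.8, 0.0, 0.0]}, {"grip": 1, "dp": [0.001, 0.021, -0.007], "rotation": [5.8, 0.0, 0.0]}, {"grip": 1, "dp": [0.001, 0.02, -0.01], "rotation": [5.8, 0.0, 0.0]}, {"grip": 1, "dp": [0.001, 0.019, -0.011], "rotation": [5.8, 0.0, 0.0]}])

```text
time_s: 8.95
tool_pos: [0.545, 0.1411, 0.1952]
tool_rot: [-178.9, 0.5, -0.4]
force: [-0.5, -0.5, -0.3]
grip_width: 0.0001
```

Request:
carry_out(plan=[{"grip": 1, "dp": [0.003, 0.025, 0.014], "rotation": [5.8, 0.0, 0.0]}, {"grip": 1, "dp": [0.003, 0.026, 0.012], "rotation": [5.8, 0.0, 0.0]}, {"grip": 1, "dp": [0.003, 0.028, 0.009], "rotation": [5.8, 0.0, 0.0]}, {"grip": 1, "dp": [0.003, 0.029, 0.006], "rotation": [5.8, 0.0, 0.0]}, {"grip": 1, "dp": [0.003, 0.029, 0.003], "rotation": [5.8, 0.0, 0.0]}, {"grip": 1, "dp": [0.003, 0.03, 0.0], "rotation": [5.0, 0.0, 0.0]}, {"grip": 1, "dp": [0, 0, 0], "rotation": [0, 0, 0]}])

```text
time_s: 9.53
tool_pos: [0.5703, -0.0263, 0.1128]
tool_rot: [-143.0, -1.6, -1.4]
force: [-2.6, -0.8, -1.7]
grip_width: 0.0004
```

Run:
```python
from h import *
import cv2
o=env.get_obs();print(o["tool_pos"],o["tool_rot"],o["qpos"])
s=env.read_camera("scene")
cv2.imwrite("pics/m5.png",cv2.resize(s[150:270,180:350],(800,565),interpolation=2)[...,::-1])
plan([([.56,-.018,.0],[215,0,-2],6),([.56,-.018,.0],[215,0,-2],1)])
```

```text
[ 0.5703 -0.0263  0.1128] [-142.9883   -1.6444   -1.3887] [ -4.1198  24.0362  33.2244  99.885  -46.3546  82.7705  43.7219]
[{"grip": 1, "dp": [-0.003, 0.011, 0.016], "rotation": [-0.4, -0.2, 0.3]}, {"grip": 1, "dp": [-0.002, 0.011, 0.016], "rotation": [-0.4, -0.2, 0.3]}, {"grip": 1, "dp": [-0.002, 0.011, 0.016], "rotation": [-0.4, -0.2, 0.3]}, {"grip": 1, "dp": [-0.002, 0.011, 0.016], "rotation": [-0.4, -0.2, 0.3]}, {"grip": 1, "dp": [-0.002, 0.011, 0.016], "rotation": [-0.4, -0.2, 0.3]}, {"grip": 1, "dp": [-0.002, 0.011, 0.016], "rotation": [-0.4, -0.2, 0.3]}, {"grip": 1, "dp": [0.0, 0.0, 0.0], "rotation": [0.0, 0.0, 0.0]}]
```

View pics/m5.png

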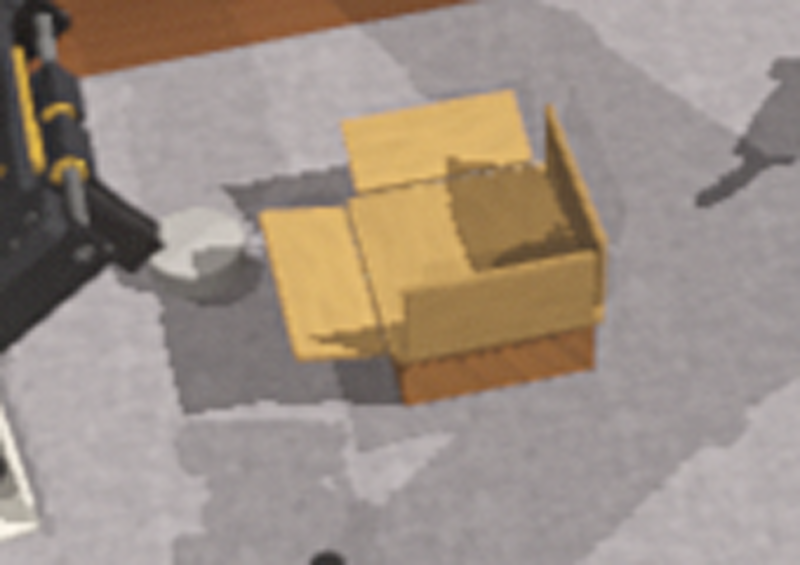

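Request:
carry_out(plan=[{"grip": 1, "dp": [-0.003, 0.009, 0.014], "rotation": [-0.4, 0, 0]}, {"grip": 1, "dp": [-0.002, 0.009, 0.014], "rotation": [-0.4, 0, 0]}, {"grip": 1, "dp": [-0.002, 0.009, 0.014], "rotation": [-0.4, 0, 0]}, {"grip": 1, "dp": [-0.002, 0.009, 0.014], "rotation": [-0.4, 0, 0]}, {"grip": 1, "dp": [-0.001, 0.009, 0.014], "rotation": [0, 0, 0]}, {"grip": 1, "dp": [0, 0.006, 0.01], "rotation": [0, 0, 0]}, {"grip": 1, "dp": [0, 0, 0], "rotation": [0, 0, 0]}])

```text
time_s: 10.17
tool_pos: [0.5664, -0.0143, 0.0196]
tool_rot: [-144.7, -2.0, -1.0]
force: [0.5, 0.3, 0.6]
grip_width: 0.0006
```

Run:
```python
from h import *
o=env.get_obs();print(o["tool_pos"],o["tool_rot"],o["force"])
q=env.camera_params("scene");R,t=np.array(q["R"]),np.array(q["t"]);c=-R.T@t
for X,Y in ((605,240),(603,320)):
    d=R.T@np.array([(180+X/4.706-q["cx"])/q["fx"],(150+Y/4.706-q["cy"])/q["fy"],1]); print(c+d*(.589-c[0])/d[0])
r=[215,0,-2]
plan([([.56,.037,.012],r,5),([.56,.043,.032],r,2),([.56,.043,.032],r,1)])
```

```text
[ 0.5664 -0.0143  0.0196] [-144.7374   -2.0172   -0.9953] [0.458  0.3379 0.5508]
[0.589  0.1859 0.0893]
[0.589  0.186  0.0304]
[{"grip": 1, "dp": [-0.002, -0.008, 0.007], "rotation": [-0.1, -0.2, 0.4]}, {"grip": 1, "dp": [-0.002, -0.008, 0.007], "rotation": [-0.1, -0.2, 0.4]}, {"grip": 1, "dp": [-0.002, -0.008, 0.007], "rotation": [-0.1, -0.2, 0.4]}, {"grip": 1, "dp": [-0.002, -0.007, 0.007], "rotation": [-0.1, -0.2, 0.4]}, {"grip": 1, "dp": [-0.002, -0.007, 0.007], "rotation": [-0.1, -0.2, 0.4]}, {"grip": 1, "dp": [0.0, -0.008, -0.006], "rotation": [0.0, 0.0, 0.0]}, {"grip": 1, "dp": [0.0, -0.008, -0.006], "rotation": [0.0, 0.0, 0.0]}, {"grip": 1, "dp": [0.0, 0.0, 0.0], "rotation": [0.0, 0.0, 0.0]}]
```

Run:
```python
from h import *
r=[215,0,-2]
plan([([.562,-.016,.004],r,1),([.56,.037,.010],r,5),([.56,.043,.032],r,2)])
```

```text
[{"grip": 1, "dp": [-0.005, 0.01, 0.012], "rotation": [-0.3, -1.1, 2.0]}, {"grip": 1, "dp": [-0.001, -0.009, 0.005], "rotation": [0.0, 0.0, 0.0]}, {"grip": 1, "dp": [-0.001, -0.009, 0.005], "rotation": [0.0, 0.0, 0.0]}, {"grip": 1, "dp": [-0.001, -0.009, 0.005], "rotation": [0.0, 0.0, 0.0]}, {"grip": 1, "dp": [-0.001, -0.009, 0.005], "rotation": [0.0, 0.0, 0.0]}, {"grip": 1, "dp": [-0.001, -0.009, 0.005], "rotation": [0.0, 0.0, 0.0]}, {"grip": 1, "dp": [0.0, -0.009, -0.007], "rotation": [0.0, 0.0, 0.0]}, {"grip": 1, "dp": [0.0, -0.009, -0.007], "rotation": [0.0, 0.0, 0.0]}]
```

Request:
carry_out(plan=[{"grip": 1, "dp": [-0.005, 0.01, 0.012], "rotation": [0, -1.1, 2.0]}, {"grip": 1, "dp": [-0.001, -0.009, 0.005], "rotation": [0, 0, 0]}, {"grip": 1, "dp": [-0.001, -0.009, 0.005], "rotation": [0, 0, 0]}, {"grip": 1, "dp": [-0.001, -0.009, 0.005], "rotation": [0, 0, 0]}, {"grip": 1, "dp": [-0.001, -0.009, 0.005], "rotation": [0, 0, 0]}, {"grip": 1, "dp": [-0.001, -0.009, 0.005], "rotation": [0, 0, 0]}, {"grip": 1, "dp": [0, -0.009, -0.007], "rotation": [0, 0, 0]}, {"grip": 1, "dp": [0, -0.009, -0.007], "rotation": [0, 0, 0]}])

```text
time_s: 10.83
tool_pos: [0.5609, 0.0488, 0.0358]
tool_rot: [-144.9, -0.3, -1.8]
force: [1.0, -0.8, -2.3]
grip_width: 0.0004
```

Run:
```python
from h import *
o=env.get_obs();print(o["tool_pos"],o["tool_rot"],o["force"])
for x in (.50,.585): print(x,prof(x,.24,.01,n=116))
r=[215,0,-2]
plan([([.56,.055,.052],r,2),([.56,.077,.056],r,3),([.56,.077,.056],r,2)])
```

```text
[0.5609 0.0488 0.0358] [-144.8516   -0.3002   -1.8389] [ 0.985  -0.7882 -2.3465]
0.5 00000000000000000000000000111111111111111111111111111111111111111111111111111111111111111111111111111111000000000000
0.585 00000000000000000000000000001101111111111111111111111111111111111111111111111111111111111111111111111111000000000000
[{"grip": 1, "dp": [-0.001, -0.007, -0.004], "rotation": [-0.1, -0.1, 0.2]}, {"grip": 1, "dp": [-0.001, -0.007, -0.004], "rotation": [-0.1, -0.1, 0.2]}, {"grip": 1, "dp": [0.0, -0.007, 0.003], "rotation": [0.0, 0.0, 0.0]}, {"grip": 1, "dp": [0.0, -0.007, 0.003], "rotation": [0.0, 0.0, 0.0]}, {"grip": 1, "dp": [0.0, -0.007, 0.003], "rotation": [0.0, 0.0, 0.0]}, {"grip": 1, "dp": [0.0, 0.0, 0.0], "rotation": [0.0, 0.0, 0.0]}, {"grip": 1, "dp": [0.0, 0.0, 0.0], "rotation": [0.0, 0.0, 0.0]}]
```

Request:
carry_out(plan=[{"grip": 1, "dp": [0, -0.006, -0.004], "rotation": [0, 0, 0]}, {"grip": 1, "dp": [0, -0.007, -0.003], "rotation": [0, 0, 0]}, {"grip": 1, "dp": [0, -0.007, 0.002], "rotation": [0, 0, 0]}, {"grip": 1, "dp": [0, -0.007, 0.003], "rotation": [0, 0, 0]}, {"grip": 1, "dp": [0, -0.005, 0.003], "rotation": [0, 0, 0]}, {"grip": 1, "dp": [0, 0, 0], "rotation": [0, 0, 0]}])

```text
time_s: 11.43
tool_pos: [0.5623, 0.0743, 0.0572]
tool_rot: [-145.0, -0.5, -2.0]
force: [-1.3, -3.1, -0.5]
grip_width: 0.0006
```

Request:
carry_out(plan=[{"grip": 1, "dp": [0, 0.015, -0.008], "rotation": [0, 0, 0]}, {"grip": 1, "dp": [0, 0.018, -0.009], "rotation": [0, 0, 0]}, {"grip": 1, "dp": [0, 0, 0], "rotation": [0, 0, 0]}])

```text
time_s: 11.68
tool_pos: [0.5613, 0.0392, 0.0528]
tool_rot: [-144.7, -0.6, -1.7]
force: [-0.8, -1.2, -0.4]
grip_width: 0.0004
```

Run:
```python
from h import *
o=env.get_obs();print(o["tool_pos"],o["force"])
for dy in (0,.002):
  yr=lambda x:.1264+dy-.055-(x-.535)*.0314
  print([edge(x,0,0,1,yr(x),-1) for x in (.49,.5,.51,.575,.585)])
for x in (.50,.585): print(x,prof(x,.24,.01,n=116,z=.09))
```

```text
[0.5613 0.0392 0.0528] [-0.7511 -1.242  -0.3625]
[np.float64(67.0), np.float64(67.5), np.float64(68.0), np.float64(66.5), np.float64(67.5)]
[np.float64(64.5), np.float64(65.0), np.float64(65.5), np.float64(64.0), np.float64(64.5)]
0.5 00000000000000000000000000001111111111111111111111111111111111111111111111111111111111111111111000000000000000000000
0.585 00000000000000000000000000000110111111111111111111111111111111111111111111111111111100000001111100000000000000000000
```

Request:
carry_out(plan=[{"grip": 1, "dp": [0, -0.009, 0.006], "rotation": [0, 0, 0]}, {"grip": 1, "dp": [0, -0.009, 0.006], "rotation": [0, 0, 0]}, {"grip": 1, "dp": [0, -0.009, 0.006], "rotation": [0, 0, 0]}, {"grip": 1, "dp": [0, -0.007, 0.005], "rotation": [0, 0, 0]}, {"grip": 1, "dp": [0, -0.004, 0.003], "rotation": [0, 0, 0]}, {"grip": 1, "dp": [0, 0, 0], "rotation": [0, 0, 0]}])

```text
time_s: 12.78
tool_pos: [0.5628, 0.0913, 0.0538]
tool_rot: [-144.9, -0.7, -1.5]
force: [0.5, -3.6, 0.0]
grip_width: 0.0005
```

Request:
carry_out(plan=[{"grip": 1, "dp": [0, 0.015, -0.01], "rotation": [0, 0, 0]}, {"grip": 1, "dp": [0, 0.02, -0.013], "rotation": [0, 0, 0]}, {"grip": 1, "dp": [0, 0.015, -0.01], "rotation": [0, 0, 0]}, {"grip": 1, "dp": [0, 0, 0], "rotation": [0, 0, 0]}])

```text
time_s: 13.12
tool_pos: [0.5605, 0.0319, 0.0532]
tool_rot: [-144.6, -0.7, -1.1]
force: [0.6, 0.1, 0.6]
grip_width: 0.0006
```

Run:
```python
from h import *
import cv2
o=env.get_obs();print(o["tool_pos"],o["tool_rot"],o["force"])
for dy in (0,.002):
  yr=lambda x:.1264+dy-.055-(x-.535)*.0314
  print([edge(x,0,0,1,yr(x),-1) for x in (.49,.5,.51,.575,.585)])
  yc=lambda x:.1264+dy+.055-(x-.535)*.0314
  print([edge(x,0,0,1,yc(x),1) for x in (.49,.5,.51,.575,.585)])
s=env.read_camera("scene");b=env.read_camera("top")
cv2.imwrite("pics/m6.png",np.hstack([cv2.resize(s[160:240,215:335],(450,300),interpolation=2),cv2.resize(b[195:300,230:350],(343,300),interpolation=2)])[...,::-1])
```

```text
[0.5605 0.0319 0.0532] [-144.6401   -0.7213   -1.1379] [0.6436 0.0829 0.6169]
[np.float64(92.0), np.float64(93.0), np.float64(91.0), np.float64(92.5), np.float64(93.0)]
[np.float64(88.5), np.float64(89.5), np.float64(89.0), np.float64(89.0), np.float64(88.5)]
[np.float64(90.0), np.float64(90.5), np.float64(89.0), np.float64(90.0), np.float64(90.5)]
[np.float64(90.5), np.float64(92.0), np.float64(91.5), np.float64(91.5), np.float64(90.5)]
```

View pics/m6.png

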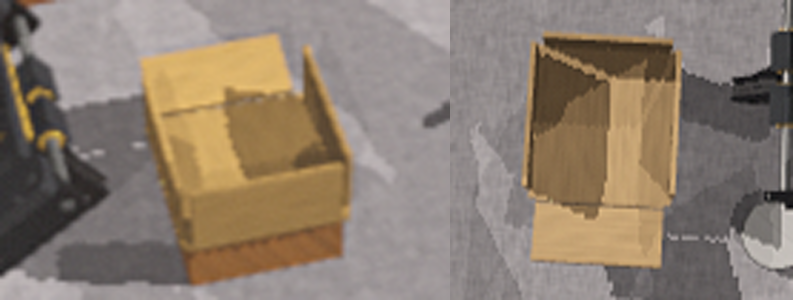

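Run:
```python
from h import *
plan([([.56,.015,.14],[215,0,-2],3),([.50,.12,.22],[180,0,20],6),([.39,.16,.14],[145,0,45],7)])
```

```text
[{"grip": 1, "dp": [0.0, -0.011, -0.028], "rotation": [-0.2, 0.0, 0.5]}, {"grip": 1, "dp": [0.0, -0.011, -0.028], "rotation": [-0.2, 0.0, 0.5]}, {"grip": 1, "dp": [0.0, -0.011, -0.028], "rotation": [-0.2, 0.0, 0.5]}, {"grip": 1, "dp": [-0.011, -0.022, -0.001], "rotation": [-5.8, -1.1, -3.6]}, {"grip": 1, "dp": [-0.009, -0.022, -0.003], "rotation": [-5.8, -1.1, -3.6]}, {"grip": 1, "dp": [-0.008, -0.022, -0.005], "rotation": [-5.8, -1.1, -3.6]}, {"grip": 1, "dp": [-0.007, -0.022, -0.007], "rotation": [-5.8, -1.1, -3.6]}, {"grip": 1, "dp": [-0.006, -0.022, -0.009], "rotation": [-5.8, -1.1, -3.6]}]
[{"grip": 1, "dp": [-0.004, -0.021, -0.011], "rotation": [-5.8, -1.1, -3.6]}, {"grip": 1, "dp": [-0.013, -0.011, 0.011], "rotation": [-4.9, 1.1, -3.5]}, {"grip": 1, "dp": [-0.012, -0.012, 0.01], "rotation": [-4.9, 1.1, -3.5]}, {"grip": 1, "dp": [-0.012, -0.014, 0.009], "rotation": [-4.9, 1.1, -3.5]}, {"grip": 1, "dp": [-0.011, -0.015, 0.007], "rotation": [-4.9, 1.1, -3.5]}, {"grip": 1, "dp": [-0.01, -0.017, 0.006], "rotation": [-4.9, 1.1, -3.5]}, {"grip": 1, "dp": [-0.009, -0.018, 0.004], "rotation": [-4.9, 1.1, -3.5]}, {"grip": 1, "dp": [-0.008, -0.018, 0.002], "rotation": [-4.9, 1.1, -3.5]}]
```

Request:
carry_out(plan=[{"grip": 1, "dp": [0.0, -0.011, -0.028], "rotation": [0, 0.0, 0.5]}, {"grip": 1, "dp": [0.0, -0.011, -0.028], "rotation": [0, 0.0, 0.5]}, {"grip": 1, "dp": [0.0, -0.011, -0.028], "rotation": [0, 0.0, 0.5]}, {"grip": 1, "dp": [-0.011, -0.022, -0.001], "rotation": [-5.8, -1.1, -3.6]}, {"grip": 1, "dp": [-0.009, -0.022, -0.003], "rotation": [-5.8, -1.1, -3.6]}, {"grip": 1, "dp": [-0.008, -0.022, -0.005], "rotation": [-5.8, -1.1, -3.6]}, {"grip": 1, "dp": [-0.007, -0.022, -0.007], "rotation": [-5.8, -1.1, -3.6]}, {"grip": 1, "dp": [-0.006, -0.022, -0.009], "rotation": [-5.8, -1.1, -3.6]}])

```text
time_s: 14.88
tool_pos: [0.5099, 0.0867, 0.2082]
tool_rot: [-175.2, -0.6, 15.0]
force: [0.3, 0.6, 0.0]
grip_width: 0.0006
```

Request:
carry_out(plan=[{"grip": 1, "dp": [-0.004, -0.021, -0.011], "rotation": [-5.8, -1.1, -3.6]}, {"grip": 1, "dp": [-0.013, -0.011, 0.011], "rotation": [-4.9, 1.1, -3.5]}, {"grip": 1, "dp": [-0.012, -0.012, 0.01], "rotation": [-4.9, 1.1, -3.5]}, {"grip": 1, "dp": [-0.012, -0.014, 0.009], "rotation": [-4.9, 1.1, -3.5]}, {"grip": 1, "dp": [-0.011, -0.015, 0.007], "rotation": [-4.9, 1.1, -3.5]}, {"grip": 1, "dp": [-0.01, -0.017, 0.006], "rotation": [-4.9, 1.1, -3.5]}, {"grip": 1, "dp": [-0.009, -0.018, 0.004], "rotation": [-4.9, 1.1, -3.5]}, {"grip": 1, "dp": [-0.008, -0.018, 0.002], "rotation": [-4.9, 1.1, -3.5]}])

```text
time_s: 15.55
tool_pos: [0.3978, 0.1596, 0.1529]
tool_rot: [142.1, -1.1, 46.0]
force: [-0.1, 0.4, -0.2]
grip_width: 0.0002
```

Run:
```python
from h import *
o=env.get_obs();print(o["tool_pos"],o["tool_rot"],o["qpos"])
r=[145,0,45]
plan([([.385,.155,.06],r,5),([.385,.15,.02],r,2),([.385,.15,.02],r,1)])
```

```text
[0.3978 0.1596 0.1529] [142.0813  -1.0616  46.0074] [-55.3466  -6.8918  -4.0131 126.2403  38.2557  73.8461 -29.0388]
[{"grip": 1, "dp": [-0.003, -0.012, 0.014], "rotation": [0.6, -0.3, 0.0]}, {"grip": 1, "dp": [-0.003, -0.012, 0.014], "rotation": [0.6, -0.3, 0.0]}, {"grip": 1, "dp": [-0.003, -0.012, 0.014], "rotation": [0.6, -0.3, 0.0]}, {"grip": 1, "dp": [-0.003, -0.012, 0.014], "rotation": [0.6, -0.3, 0.0]}, {"grip": 1, "dp": [-0.003, -0.012, 0.014], "rotation": [0.6, -0.3, 0.0]}, {"grip": 1, "dp": [-0.002, -0.01, 0.017], "rotation": [0.0, 0.0, 0.0]}, {"grip": 1, "dp": [-0.002, -0.01, 0.017], "rotation": [0.0, 0.0, 0.0]}, {"grip": 1, "dp": [0.0, 0.0, 0.0], "rotation": [0.0, 0.0, 0.0]}]
```

Request:
carry_out(plan=[{"grip": 1, "dp": [-0.003, -0.012, 0.014], "rotation": [0.6, 0, 0.0]}, {"grip": 1, "dp": [-0.003, -0.012, 0.014], "rotation": [0.6, 0, 0.0]}, {"grip": 1, "dp": [-0.003, -0.012, 0.014], "rotation": [0.6, 0, 0.0]}, {"grip": 1, "dp": [-0.003, -0.012, 0.014], "rotation": [0.6, 0, 0.0]}, {"grip": 1, "dp": [-0.003, -0.012, 0.014], "rotation": [0.6, 0, 0.0]}, {"grip": 1, "dp": [-0.002, -0.01, 0.015], "rotation": [0, 0, 0]}, {"grip": 1, "dp": [-0.002, -0.008, 0.013], "rotation": [0, 0, 0]}, {"grip": 1, "dp": [0, 0, 0], "rotation": [0, 0, 0]}])

```text
time_s: 16.22
tool_pos: [0.373, 0.1544, 0.0181]
tool_rot: [145.2, -0.7, 47.2]
force: [-0.4, -0.4, 0.4]
grip_width: 0.001
```

Run:
```python
from h import *
o=env.get_obs();print(o["tool_pos"],o["tool_rot"],o["qpos"],o["force"])
r=[145,0,45]
plan([([.388,.142,.008],r,1),([.43,.135,.012],r,4),([.438,.135,.034],r,2),([.438,.135,.034],r,1)])
```

```text
[0.373  0.1544 0.0181] [145.194   -0.7136  47.1837] [-55.7553   2.2763  -4.2906 134.9453  41.1377  58.5453 -40.0983] [-0.3559 -0.3507  0.3508]
[{"grip": 1, "dp": [0.001, 0.01, 0.019], "rotation": [-0.2, -1.8, 1.4]}, {"grip": 1, "dp": [0.006, 0.008, 0.004], "rotation": [0.0, 0.0, 0.0]}, {"grip": 1, "dp": [0.006, 0.008, 0.004], "rotation": [0.0, 0.0, 0.0]}, {"grip": 1, "dp": [0.006, 0.008, 0.004], "rotation": [0.0, 0.0, 0.0]}, {"grip": 1, "dp": [0.006, 0.008, 0.004], "rotation": [0.0, 0.0, 0.0]}, {"grip": 1, "dp": [0.003, 0.009, -0.007], "rotation": [0.0, 0.0, 0.0]}, {"grip": 1, "dp": [0.003, 0.009, -0.007], "rotation": [0.0, 0.0, 0.0]}, {"grip": 1, "dp": [0.0, 0.0, 0.0], "rotation": [0.0, 0.0, 0.0]}]
```

Request:
carry_out(plan=[{"grip": 1, "dp": [0.001, 0.01, 0.019], "rotation": [0, -1.5, 1.4]}, {"grip": 1, "dp": [0.006, 0.008, 0.004], "rotation": [0, 0, 0]}, {"grip": 1, "dp": [0.006, 0.008, 0.004], "rotation": [0, 0, 0]}, {"grip": 1, "dp": [0.006, 0.008, 0.004], "rotation": [0, 0, 0]}, {"grip": 1, "dp": [0.006, 0.008, 0.004], "rotation": [0, 0, 0]}, {"grip": 1, "dp": [0.003, 0.009, -0.007], "rotation": [0, 0, 0]}, {"grip": 1, "dp": [0.003, 0.009, -0.007], "rotation": [0, 0, 0]}, {"grip": 1, "dp": [0, 0, 0], "rotation": [0, 0, 0]}])

```text
time_s: 16.88
tool_pos: [0.4445, 0.1346, 0.0398]
tool_rot: [145.4, -0.4, 45.1]
force: [-1.8, -0.1, -0.8]
grip_width: 0.0003
```

```bash
cat >> h.py <<'E'
def front(): return [float(edge(y,0,0,0,.535-.06+(y-.126)*.0314,-1)) for y in (.085,.095,.105,.115)]
E
python3 - <<'E'
from h import *
o=env.get_obs();print(o["tool_pos"],o["tool_rot"],o["force"])
print(front())
r=[145,0,45]
plan([([.452,.135,.050],r,2),([.467,.135,.056],r,2),([.467,.135,.056],r,1)])
E
```

```text
[0.4445 0.1346 0.0398] [145.3669  -0.4442  45.1388] [-1.7612 -0.1289 -0.8157]
[48.5, 48.0, 47.0, 46.0]
[{"grip": 1, "dp": [0.004, 0.006, -0.003], "rotation": [-0.2, -0.2, 0.0]}, {"grip": 1, "dp": [0.004, 0.006, -0.003], "rotation": [-0.2, -0.2, 0.0]}, {"grip": 1, "dp": [0.005, 0.006, 0.001], "rotation": [0.0, 0.0, 0.0]}, {"grip": 1, "dp": [0.005, 0.006, 0.001], "rotation": [0.0, 0.0, 0.0]}, {"grip": 1, "dp": [0.0, 0.0, 0.0], "rotation": [0.0, 0.0, 0.0]}]
```

Request:
carry_out(plan=[{"grip": 1, "dp": [0.004, 0.006, -0.003], "rotation": [0, 0, 0]}, {"grip": 1, "dp": [0.004, 0.006, -0.003], "rotation": [0, 0, 0]}, {"grip": 1, "dp": [0.005, 0.006, 0.001], "rotation": [0, 0, 0]}, {"grip": 1, "dp": [0.004, 0.005, 0.002], "rotation": [0, 0, 0]}, {"grip": 1, "dp": [0, 0, 0], "rotation": [0, 0, 0]}])

```text
time_s: 17.5
tool_pos: [0.4668, 0.1342, 0.0532]
tool_rot: [145.4, -0.0, 45.4]
force: [-2.8, -0.8, -0.6]
grip_width: 0.0005
```

Run:
```python
from h import *
o=env.get_obs();print(o["tool_pos"],o["force"],front())
```

```text
[0.4668 0.1342 0.0532] [-2.8193 -0.7643 -0.6027] [83.5, 83.0, 82.0, 81.5]
```

Request:
carry_out(plan=[{"grip": 1, "dp": [-0.009, -0.012, -0.007], "rotation": [0, 0, 0]}, {"grip": 1, "dp": [-0.009, -0.012, -0.007], "rotation": [0, 0, 0]}, {"grip": 1, "dp": [0, 0, 0], "rotation": [0, 0, 0]}])

```text
time_s: 17.95
tool_pos: [0.4342, 0.141, 0.0512]
tool_rot: [145.3, -0.1, 45.5]
force: [-0.6, 0.0, -1.2]
grip_width: 0.0007
```

Run:
```python
from h import *
o=env.get_obs();print(o["tool_pos"],o["force"],front())
```

```text
[0.4342 0.141  0.0512] [-0.6105  0.0033 -1.178 ] [68.5, 68.0, 69.5, 69.0]
```

Run:
```python
from h import *
r=[145,0,45]
plan([([.479,.134,.053],r,5)])
```

```text
[{"grip": 1, "dp": [0.005, 0.006, 0.004], "rotation": [-0.1, -0.1, 0.0]}, {"grip": 1, "dp": [0.005, 0.006, 0.004], "rotation": [-0.1, -0.1, 0.0]}, {"grip": 1, "dp": [0.005, 0.006, 0.004], "rotation": [-0.1, -0.1, 0.0]}, {"grip": 1, "dp": [0.005, 0.006, 0.004], "rotation": [-0.1, -0.1, 0.0]}, {"grip": 1, "dp": [0.005, 0.006, 0.004], "rotation": [-0.1, -0.1, 0.0]}]
```

Request:
carry_out(plan=[{"grip": 1, "dp": [0.005, 0.006, 0.004], "rotation": [0, 0, 0]}, {"grip": 1, "dp": [0.005, 0.006, 0.004], "rotation": [0, 0, 0]}, {"grip": 1, "dp": [0.005, 0.006, 0.004], "rotation": [0, 0, 0]}, {"grip": 1, "dp": [0.005, 0.006, 0.004], "rotation": [0, 0, 0]}, {"grip": 1, "dp": [0.003, 0.005, 0.003], "rotation": [0, 0, 0]}, {"grip": 1, "dp": [0, 0, 0], "rotation": [0, 0, 0]}])

```text
time_s: 18.65
tool_pos: [0.4829, 0.132, 0.0527]
tool_rot: [145.4, -0.3, 45.2]
force: [-1.8, 2.4, 0.5]
grip_width: 0.0003
```

Request:
carry_out(plan=[{"grip": 1, "dp": [-0.009, -0.012, -0.007], "rotation": [0, 0, 0]}, {"grip": 1, "dp": [-0.009, -0.012, -0.007], "rotation": [0, 0, 0]}, {"grip": 1, "dp": [0, 0, 0], "rotation": [0, 0, 0]}])

```text
time_s: 18.9
tool_pos: [0.4522, 0.1365, 0.0509]
tool_rot: [145.2, -0.3, 44.9]
force: [-0.3, -0.0, -0.9]
grip_width: 0.0005
```

Run:
```python
from h import *
import cv2
o=env.get_obs();print(o["tool_pos"],o["tool_rot"],o["force"],front())
s=env.read_camera("scene");b=env.read_camera("top")
cv2.imwrite("pics/m7.png",np.hstack([cv2.resize(s[160:240,230:330],(450,360),interpolation=2),cv2.resize(b[200:290,245:335],(350,350),interpolation=2)[:360].repeat(1,0) if 0 else cv2.resize(b[198:288,245:333],(350,360),interpolation=2)])[...,::-1])
```

```text
[0.4522 0.1365 0.0509] [145.2278  -0.2571  44.935 ] [-0.3435 -0.0242 -0.8787] [89.0, 90.0, 89.5, 88.5]
```

View pics/m7.png

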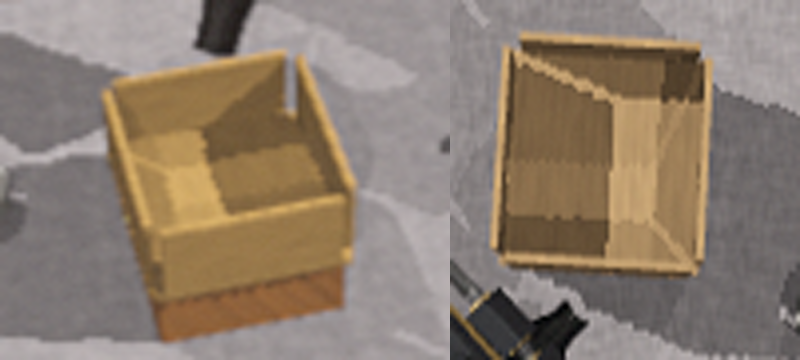

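Run:
```python
from h import *
q=env.camera_params("scene");p=env.camera_params("top")
for X,Y in ((285,53),(195,74),(125,88)): print("front outer",ray(q,230+X/4.5,160+Y/4.5,.092))
for X,Y in ((300,60),(350,185)): print("left outer top",ray(q,230+X/4.5,160+Y/4.5,.092))
for X,Y in ((108,92),(155,230)): print("right outer top",ray(q,230+X/4.5,160+Y/4.5,.092))
# top view: inner/outer line of front top strip
k=350/88.
for X,Y in ((600,258),(600,268),(600,272)): print("top",ray(p,245+(X-450)/k,198+Y/4,.092))
o=env.get_obs()
plan([([.42,.17,.11],[145,0,45],3),([.43,.10,.22],[180,0,20],6),([.465,-.12,.20],[180,0,6],7)],grip=0)
```

```text
front outer [0.4821 0.1803 0.092 ]
front outer [0.4843 0.1279 0.092 ]
front outer [0.4841 0.0883 0.092 ]
left outer top [0.4902 0.1866 0.092 ]
left outer top [0.5914 0.1832 0.092 ]
right outer top [0.4846 0.0786 0.092 ]
right outer top [0.5934 0.0776 0.092 ]
top [0.4793 0.1266 0.092 ]
top [0.4741 0.1265 0.092 ]
top [0.472  0.1264 0.092 ]
[{"grip": 0, "dp": [0.0, -0.002, -0.025], "rotation": [-0.1, -0.1, -0.1]}, {"grip": 0, "dp": [0.0, -0.002, -0.025], "rotation": [-0.1, -0.1, -0.1]}, {"grip": 0, "dp": [0.0, -0.002, -0.025], "rotation": [-0.1, -0.1, -0.1]}, {"grip": 0, "dp": [-0.007, 0.018, -0.01], "rotation": [5.7, -1.3, 4.0]}, {"grip": 0, "dp": [-0.006, 0.018, -0.011], "rotation": [5.7, -1.3, 4.0]}, {"grip": 0, "dp": [-0.005, 0.017, -0.013], "rotation": [5.7, -1.3, 4.0]}, {"grip": 0, "dp": [-0.004, 0.016, -0.014], "rotation": [5.7, -1.3, 4.0]}, {"grip": 0, "dp": [-0.004, 0.015, -0.016], "rotation": [5.7, -1.3, 4.0]}]
[{"grip": 0, "dp": [-0.003, 0.013, -0.017], "rotation": [5.7, -1.3, 4.0]}, {"grip": 0, "dp": [-0.006, 0.031, 0.003], "rotation": [0.0, 0.0, 2.0]}, {"grip": 0, "dp": [-0.005, 0.031, 0.003], "rotation": [0.0, 0.0, 2.0]}, {"grip": 0, "dp": [-0.004, 0.032, 0.003], "rotation": [0.0, 0.0, 2.0]}, {"grip": 0, "dp": [-0.003, 0.032, 0.003], "rotation": [0.0, 0.0, 2.0]}, {"grip": 0, "dp": [-0.002, 0.032, 0.003], "rotation": [0.0, 0.0, 2.0]}, {"grip": 0, "dp": [-0.001, 0.032, 0.003], "rotation": [0.0, 0.0, 2.0]}, {"grip": 0, "dp": [0.001, 0.032, 0.003], "rotation": [0.0, 0.0, 2.0]}]
```

Run:
```python
from h import *
import cv2
p=env.camera_params("top"); b=env.read_camera("top").astype(np.float32)
# brightness profiles across walls at z=.092
for x in (.52,.54,.56):
    for y0,y1 in ((.195,.165),(.092,.06)):
        ys=np.arange(y0,y1,-.002); P=np.float32([proj(p,[x,y,.092]) for y in ys])
        v=cv2.remap(b,P[:,0][None],P[:,1][None],cv2.INTER_LINEAR)[0]; print(x,y0,(v[:,0]-v[:,2]).astype(int),v[:,0].astype(int))
for y in (.10,.12):
    xs=np.arange(.46,.495,.002); P=np.float32([proj(p,[x,y,.092]) for x in xs]); v=cv2.remap(b,P[:,0][None],P[:,1][None],cv2.INTER_LINEAR)[0]; print("front",y,(v[:,0]-v[:,2]).astype(int),v[:,0].astype(int))
```

```text
0.52 0.195 [ 5  5  5  5  0 58 84 56 54 65 62 61 61 61 64] [133 137 132 135 129 178 203 127 120 146 139 135 135 139 141]
0.52 0.092 [71 70 69 69 69 70 72 69 68 84 68  3  4  4  4  4] [160 158 157 157 156 159 164 159 153 204 184 109 109 109 113 113]
0.54 0.195 [ 5  6  5  3  6 26 84 72 42 51 56 54 54 56 56] [145 149 142 135 134 149 199 166  92 110 122 119 120 122 121]
0.54 0.092 [70 70 70 70 69 68 70 70 72 81 71 19  3  5  4  5] [157 158 160 161 157 155 158 159 165 189 184 125 109 113 116 111]
0.56 0.195 [ 5  5  6  5  2 27 73 77 52 38 56 55 54 56 56] [144 140 138 141 144 164 196 183 112  84 121 119 119 121 124]
0.56 0.092 [67 71 71 74 69 68 70 70 69 77 75 41  2  3  4  6] [155 162 169 172 158 154 158 159 157 177 190 149 104 110 112 112]
front 0.1 [ 3  4  4  5  1 17 33 53 72 78 74 71 71 71 71 71 71 71] [101  99 101 102  97  97  90 115 165 184 171 161 161 161 163 163 162 163]
front 0.12 [ 3  3  3  5  3  1 24 38 72 82 77 73 74 75 75 76 76 76] [ 97  96  96 101 105 104  97  82 164 195 184 172 171 173 175 176 176 176]
```

Request:
carry_out(plan=[{"grip": 1, "dp": [-0.004, -0.006, -0.025], "rotation": [0, 0, 0]}, {"grip": 1, "dp": [-0.003, -0.004, -0.025], "rotation": [0, 0, 0]}, {"grip": 1, "dp": [0.0, -0.002, -0.025], "rotation": [0, 0, 0]}, {"grip": 0, "dp": [-0.007, 0.018, -0.01], "rotation": [5.7, -1.3, 4.0]}, {"grip": 0, "dp": [-0.006, 0.018, -0.011], "rotation": [5.7, -1.3, 4.0]}, {"grip": 0, "dp": [-0.005, 0.017, -0.013], "rotation": [5.7, -1.3, 4.0]}, {"grip": 0, "dp": [-0.004, 0.016, -0.014], "rotation": [5.7, -1.3, 4.0]}, {"grip": 0, "dp": [-0.004, 0.015, -0.016], "rotation": [5.7, -1.3, 4.0]}])

```text
time_s: 19.92
tool_pos: [0.4164, 0.1147, 0.2009]
tool_rot: [175.0, -0.8, 24.7]
force: [1.1, -0.2, -0.7]
grip_width: 0.0263
```

Request:
carry_out(plan=[{"grip": 0, "dp": [-0.003, 0.013, -0.017], "rotation": [5.7, -1.3, 4.0]}, {"grip": 0, "dp": [-0.006, 0.031, 0.003], "rotation": [0.0, 0.0, 2.0]}, {"grip": 0, "dp": [-0.005, 0.031, 0.003], "rotation": [0.0, 0.0, 2.0]}, {"grip": 0, "dp": [-0.004, 0.032, 0.003], "rotation": [0.0, 0.0, 2.0]}, {"grip": 0, "dp": [-0.003, 0.032, 0.003], "rotation": [0.0, 0.0, 2.0]}, {"grip": 0, "dp": [-0.002, 0.032, 0.003], "rotation": [0.0, 0.0, 2.0]}, {"grip": 0, "dp": [-0.001, 0.032, 0.003], "rotation": [0.0, 0.0, 2.0]}, {"grip": 0, "dp": [0.001, 0.032, 0.003], "rotation": [0.0, 0.0, 2.0]}])

```text
time_s: 20.58
tool_pos: [0.4609, -0.1337, 0.2045]
tool_rot: [-178.7, -0.7, 5.2]
force: [0.0, 0.5, -0.3]
grip_width: 0.0792
```

Run:
```python
from h import *
o=env.get_obs();print(o["tool_pos"],o["tool_rot"],o["qpos"],o["grip_width"])
plan([([.476,-.169,.12],[180,0,6],6),([.476,-.169,.12],[180,0,6],1)],grip=0)
```

```text
[ 0.4609 -0.1337  0.2045] [-178.7401   -0.6915    5.2396] [-26.7656  -5.0997  39.115  107.258    1.8572  76.4286  17.0618] 0.07924607281865463
[{"grip": 0, "dp": [0.002, 0.006, 0.014], "rotation": [-0.2, -0.1, -0.1]}, {"grip": 0, "dp": [0.002, 0.006, 0.014], "rotation": [-0.2, -0.1, -0.1]}, {"grip": 0, "dp": [0.002, 0.006, 0.014], "rotation": [-0.2, -0.1, -0.1]}, {"grip": 0, "dp": [0.002, 0.006, 0.014], "rotation": [-0.2, -0.1, -0.1]}, {"grip": 0, "dp": [0.002, 0.006, 0.014], "rotation": [-0.2, -0.1, -0.1]}, {"grip": 0, "dp": [0.002, 0.006, 0.014], "rotation": [-0.2, -0.1, -0.1]}, {"grip": 0, "dp": [0.0, 0.0, 0.0], "rotation": [0.0, 0.0, 0.0]}]
```

Request:
carry_out(plan=[{"grip": 0, "dp": [0.002, 0.005, 0.014], "rotation": [-0.2, 0, 0]}, {"grip": 0, "dp": [0.002, 0.005, 0.014], "rotation": [-0.2, 0, 0]}, {"grip": 0, "dp": [0.002, 0.005, 0.014], "rotation": [-0.2, 0, 0]}, {"grip": 0, "dp": [0.002, 0.005, 0.014], "rotation": [-0.2, 0, 0]}, {"grip": 0, "dp": [0.002, 0.005, 0.014], "rotation": [-0.2, 0, 0]}, {"grip": 0, "dp": [0.002, 0.004, 0.01], "rotation": [-0.2, 0, 0]}, {"grip": 0, "dp": [0, 0, 0], "rotation": [0, 0, 0]}])

```text
time_s: 21.17
tool_pos: [0.4758, -0.1783, 0.1224]
tool_rot: [179.5, -0.8, 4.0]
force: [0.2, -0.3, -0.6]
grip_width: 0.0871
```

Run:
```python
from h import *
import cv2
p=env.camera_params("wrist"); o=env.get_obs(); w=env.read_camera("wrist")
print(o["tool_pos"],o["tool_rot"]);print(p["R"],-p["R"].T@p["t"])
import pickle; pickle.dump(p,open("wp.pkl","wb"))
g=np.array([.476,-.169,.045]);print("grip pred",proj(p,g),"TCP",proj(p,o["tool_pos"]),"TCP-20",proj(p,o["tool_pos"]+[0,0,.02]))
cv2.imwrite("pics/w2.png",w[...,::-1])
```

```text
[ 0.4758 -0.1783  0.1224] [179.5242  -0.8264   3.9602]
[[ 0.9975  0.0687  0.0137]
 [ 0.0622 -0.9583  0.2789]
 [ 0.0323 -0.2774 -0.9602]] [ 0.4679 -0.1031  0.3072]
grip pred [282.0945 197.1003] TCP [282.594  249.6389] TCP-20 [283.2178 265.4605]
```

View pics/w2.png

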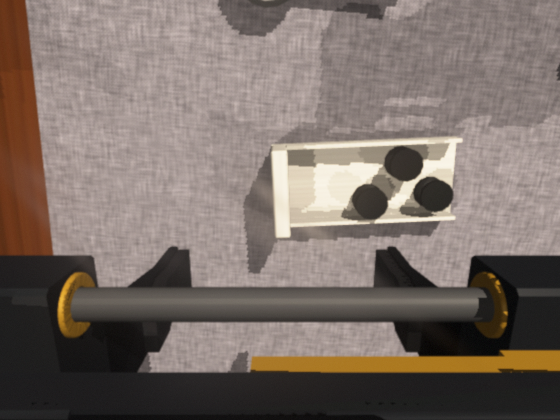

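Run:
```python
from h import *
plan([([.4755,-.165,.05],[180,0,6.5],4),([.4755,-.165,-.005],[180,0,6.5],4)],grip=0)
```

```text
[{"grip": 0, "dp": [0.0, -0.003, 0.018], "rotation": [0.1, -0.2, -0.6]}, {"grip": 0, "dp": [0.0, -0.003, 0.018], "rotation": [0.1, -0.2, -0.6]}, {"grip": 0, "dp": [0.0, -0.003, 0.018], "rotation": [0.1, -0.2, -0.6]}, {"grip": 0, "dp": [0.0, -0.003, 0.018], "rotation": [0.1, -0.2, -0.6]}, {"grip": 0, "dp": [0.0, 0.0, 0.014], "rotation": [0.0, 0.0, 0.0]}, {"grip": 0, "dp": [0.0, 0.0, 0.014], "rotation": [0.0, 0.0, 0.0]}, {"grip": 0, "dp": [0.0, 0.0, 0.014], "rotation": [0.0, 0.0, 0.0]}, {"grip": 0, "dp": [0.0, 0.0, 0.014], "rotation": [0.0, 0.0, 0.0]}]
```

Request:
carry_out(plan=[{"grip": 0, "dp": [0.0, -0.003, 0.018], "rotation": [0.1, -0.2, -0.6]}, {"grip": 0, "dp": [0.0, -0.003, 0.018], "rotation": [0.1, -0.2, -0.6]}, {"grip": 0, "dp": [0.0, -0.003, 0.018], "rotation": [0.1, -0.2, -0.6]}, {"grip": 0, "dp": [0.0, -0.003, 0.018], "rotation": [0.1, -0.2, -0.6]}, {"grip": 0, "dp": [0.0, 0.0, 0.014], "rotation": [0, 0, 0]}, {"grip": 0, "dp": [0.0, 0.0, 0.013], "rotation": [0, 0, 0]}, {"grip": 0, "dp": [0.0, 0.0, 0.011], "rotation": [0, 0, 0]}, {"grip": 0, "dp": [0, 0, 0], "rotation": [0, 0, 0]}])

```text
time_s: 21.88
tool_pos: [0.4833, -0.1647, 0.0165]
tool_rot: [179.9, -0.8, 6.7]
force: [-1.1, -0.2, -0.1]
grip_width: 0.0869
```

Request:
carry_out(plan=[{"grip": 0, "dp": [-0.004, 0.0, 0.008], "rotation": [0, 0, 0]}, {"grip": 0, "dp": [-0.004, 0.0, 0.008], "rotation": [0, 0, 0]}, {"grip": 0, "dp": [-0.001, 0.0, 0.006], "rotation": [0, 0, 0]}, {"grip": 0, "dp": [0, 0, 0], "rotation": [0, 0, 0]}])

```text
time_s: 22.22
tool_pos: [0.4759, -0.1659, -0.0052]
tool_rot: [179.9, -1.0, 6.8]
force: [-0.8, 0.5, 0.9]
grip_width: 0.0869
```

Good. Now I close with 40 N.

Request:
carry_out(plan=[{"grip": 1, "dp": [0, 0, 0], "rotation": [0, 0, 0]}, {"grip": 1, "dp": [0, 0, 0], "rotation": [0, 0, 0]}, {"grip": 1, "dp": [0, 0, 0], "rotation": [0, 0, 0]}, {"grip": 1, "dp": [0, 0, 0], "rotation": [0, 0, 0]}, {"grip": 1, "dp": [0, 0, 0], "rotation": [0, 0, 0]}, {"grip": 1, "dp": [0, 0, 0], "rotation": [0, 0, 0]}, {"grip": 1, "dp": [0, 0, 0], "rotation": [0, 0, 0]}, {"grip": 1, "dp": [0, 0, 0], "rotation": [0, 0, 0]}], force=40)

```text
time_s: 22.88
tool_pos: [0.4775, -0.1663, -0.0034]
tool_rot: [179.9, -1.2, 6.7]
force: [-0.7, -0.5, 0.8]
grip_width: 0.0419
```

Request:
carry_out(plan=[{"grip": 1, "dp": [0, 0, 0], "rotation": [0, 0, 0]}, {"grip": 1, "dp": [0, 0, 0], "rotation": [0, 0, 0]}, {"grip": 1, "dp": [0, 0, -0.004], "rotation": [0, 0, 0]}, {"grip": 1, "dp": [0, 0, -0.008], "rotation": [0, 0, 0]}, {"grip": 1, "dp": [0, 0, -0.012], "rotation": [0, 0, 0]}, {"grip": 1, "dp": [0, 0, -0.01], "rotation": [0, 0, 0]}, {"grip": 1, "dp": [0, 0, -0.005], "rotation": [0, 0, 0]}, {"grip": 1, "dp": [0, 0, 0], "rotation": [0, 0, 0]}])

```text
time_s: 23.55
tool_pos: [0.4755, -0.1664, 0.0393]
tool_rot: [179.9, -1.0, 6.7]
force: [-0.0, 0.1, -1.9]
grip_width: 0.0116
```

The fingers only closed during the lift, so the hold may be near the top of the grip wall. I'll lower until the tray is unloaded and re-grip deeper.

Request:
carry_out(plan=[{"grip": 1, "dp": [0, 0, 0.004], "rotation": [0, 0, 0]}, {"grip": 1, "dp": [0, 0, 0.002], "rotation": [0, 0, 0]}, {"grip": 1, "dp": [0, 0, 0], "rotation": [0, 0, 0]}])

```text
time_s: 23.8
tool_pos: [0.4759, -0.166, 0.0335]
tool_rot: [179.9, -1.1, 6.7]
force: [0.3, 0.1, -2.4]
grip_width: 0.011
```

Run:
```python
from h import *
import cv2
o=env.get_obs();print(o["tool_pos"],o["force"])
s=env.read_camera("scene")[195:285,130:250]; w=env.read_camera("wrist")[:330]
cv2.imwrite("pics/m8.png",np.hstack([cv2.resize(s,(440,330),interpolation=2),cv2.resize(w,(360,330)) if 0 else w[:,100:460]])[...,::-1])
```

```text
[ 0.4759 -0.166   0.0335] [ 0.276   0.1173 -2.4388]
```

View pics/m8.png

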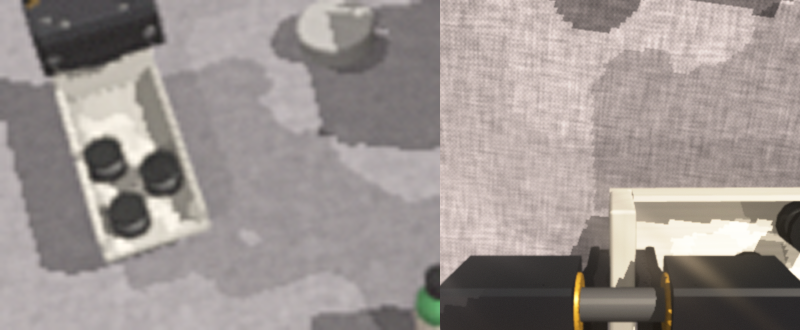

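Run:
```python
from h import *
q=env.camera_params("scene")
for n,xy in (("-y",(.6215,-.186)),("+y",(.6146,-.120))):
    for z in (0,.01,.018,.028,.036,.046): print(n,z,proj(q,[*xy,z]))
```

```text
-y 0 [158.6831 270.9891]
-y 0.01 [157.7795 268.3682]
-y 0.018 [157.0481 266.2465]
-y 0.028 [156.1228 263.5626]
-y 0.036 [155.3737 261.3896]
-y 0.046 [154.4259 258.6406]
+y 0 [186.8133 262.1774]
+y 0.01 [186.1051 259.5381]
+y 0.018 [185.532  257.4019]
+y 0.028 [184.8072 254.7001]
+y 0.036 [184.2204 252.5131]
+y 0.046 [183.4782 249.7467]
```

Request:
carry_out(plan=[{"grip": 1, "dp": [0, 0, 0.004], "rotation": [0, 0, 0]}, {"grip": 1, "dp": [0, 0, 0.003], "rotation": [0, 0, 0]}, {"grip": 1, "dp": [0, 0, 0.002], "rotation": [0, 0, 0]}, {"grip": 1, "dp": [0, 0, 0], "rotation": [0, 0, 0]}])

```text
time_s: 24.23
tool_pos: [0.475, -0.166, 0.0225]
tool_rot: [179.9, -1.0, 6.7]
force: [-0.3, 0.2, -2.2]
grip_width: 0.0112
```

Request:
carry_out(plan=[{"grip": 1, "dp": [0, 0, 0.002], "rotation": [0, 0, 0]}, {"grip": 1, "dp": [0, 0, 0], "rotation": [0, 0, 0]}])

```text
time_s: 24.4
tool_pos: [0.4747, -0.166, 0.0198]
tool_rot: [179.9, -0.9, 6.7]
force: [-0.0, 0.6, -2.6]
grip_width: 0.0114
```

Request:
carry_out(plan=[{"grip": 1, "dp": [0, 0, 0.002], "rotation": [0, 0, 0]}, {"grip": 1, "dp": [0, 0, 0], "rotation": [0, 0, 0]}])

```text
time_s: 24.57
tool_pos: [0.4748, -0.166, 0.0176]
tool_rot: [179.9, -0.9, 6.7]
force: [1.0, 0.4, -2.5]
grip_width: 0.0115
```

Still loaded, so I keep going in small steps.

Request:
carry_out(plan=[{"grip": 1, "dp": [0, 0, 0.003], "rotation": [0, 0, 0]}, {"grip": 1, "dp": [0, 0, 0], "rotation": [0, 0, 0]}])

```text
time_s: 24.73
tool_pos: [0.475, -0.166, 0.0144]
tool_rot: [179.9, -0.9, 6.7]
force: [0.2, 0.4, -2.2]
grip_width: 0.0113
```

Request:
carry_out(plan=[{"grip": 1, "dp": [0, 0, 0.003], "rotation": [0, 0, 0]}, {"grip": 1, "dp": [0, 0, 0], "rotation": [0, 0, 0]}])

```text
time_s: 24.9
tool_pos: [0.4762, -0.1665, 0.0133]
tool_rot: [179.9, -1.0, 6.7]
force: [-0.4, -0.5, -1.9]
grip_width: 0.0112
```

Request:
carry_out(plan=[{"grip": 1, "dp": [0, 0, 0.003], "rotation": [0, 0, 0]}, {"grip": 1, "dp": [0, 0, 0], "rotation": [0, 0, 0]}])

```text
time_s: 25.07
tool_pos: [0.4773, -0.1668, 0.0136]
tool_rot: [-179.9, -1.1, 6.7]
force: [-0.5, 0.4, -2.1]
grip_width: 0.0111
```

Request:
carry_out(plan=[{"grip": 0.65, "dp": [0, 0, 0], "rotation": [0, 0, 0]}, {"grip": 0.65, "dp": [0, 0, 0], "rotation": [0, 0, 0]}, {"grip": 0.65, "dp": [0, 0, 0], "rotation": [0, 0, 0]}, {"grip": 0.65, "dp": [0, 0, 0], "rotation": [0, 0, 0]}, {"grip": 0.65, "dp": [0, 0, 0.006], "rotation": [0, 0, 0]}, {"grip": 0.65, "dp": [0, 0, 0.008], "rotation": [0, 0, 0]}, {"grip": 0.65, "dp": [0, 0, 0.005], "rotation": [0, 0, 0]}, {"grip": 0.65, "dp": [0, 0, 0], "rotation": [0, 0, 0]}])

```text
time_s: 25.73
tool_pos: [0.4796, -0.1669, -0.0072]
tool_rot: [180.0, -1.3, 6.7]
force: [-0.8, -0.5, 0.2]
grip_width: 0.0305
```

Request:
carry_out(plan=[{"grip": 0.65, "dp": [-0.003, 0, 0], "rotation": [0, 0, 0]}, {"grip": 1, "dp": [0, 0, 0], "rotation": [0, 0, 0]}, {"grip": 1, "dp": [0, 0, 0], "rotation": [0, 0, 0]}, {"grip": 1, "dp": [0, 0, 0], "rotation": [0, 0, 0]}, {"grip": 1, "dp": [0, 0, 0], "rotation": [0, 0, 0]}, {"grip": 1, "dp": [0, 0, 0], "rotation": [0, 0, 0]}, {"grip": 1, "dp": [0, 0, 0], "rotation": [0, 0, 0]}, {"grip": 1, "dp": [0, 0, 0], "rotation": [0, 0, 0]}], force=45)

```text
time_s: 26.4
tool_pos: [0.4751, -0.1674, -0.0083]
tool_rot: [180.0, -1.2, 6.7]
force: [0.0, -0.3, -1.7]
grip_width: 0.0118
```

Run:
```python
from h import *
o=env.get_obs();print(o["tool_pos"],o["tool_rot"],o["force"],o["grip_width"],o["qpos"])
# tray frame in tool frame: assume tray flat at z=0, grip wall centre at tool x,y
```

```text
[ 0.4751 -0.1674 -0.0083] [179.9896  -1.1749   6.7364] [ 0.0314 -0.3398 -1.7356] 0.011793887467682888 [-20.3521  14.3918  40.9721 118.2512 -12.8771  50.4298  34.5603]
```

Run:
```python
from h import *
plan([([.477,-.165,.02],[180,-1.2,6.7],2),([.479,-.163,.13],[180,-1.2,6.7],6),([.531,-.036,.13],[180,-1.2,88],15),([.531,-.036,.13],[180,-1.2,88],1)])
```

```text
[{"grip": 1, "dp": [0.001, -0.001, -0.014], "rotation": [0.0, 0.0, 0.0]}, {"grip": 1, "dp": [0.001, -0.001, -0.014], "rotation": [0.0, 0.0, 0.0]}, {"grip": 1, "dp": [0.001, 0.0, -0.018], "rotation": [0.0, 0.0, 0.0]}, {"grip": 1, "dp": [0.001, 0.0, -0.018], "rotation": [0.0, 0.0, 0.0]}, {"grip": 1, "dp": [0.001, 0.0, -0.018], "rotation": [0.0, 0.0, 0.0]}, {"grip": 1, "dp": [0.001, 0.0, -0.018], "rotation": [0.0, 0.0, 0.0]}, {"grip": 1, "dp": [0.001, 0.0, -0.018], "rotation": [0.0, 0.0, 0.0]}, {"grip": 1, "dp": [0.001, 0.0, -0.018], "rotation": [0.0, 0.0, 0.0]}]
[{"grip": 1, "dp": [0.004, -0.008, 0.0], "rotation": [0.1, 0.0, -5.4]}, {"grip": 1, "dp": [0.005, -0.008, 0.0], "rotation": [0.1, 0.0, -5.4]}, {"grip": 1, "dp": [0.006, -0.007, 0.0], "rotation": [0.1, 0.0, -5.4]}, {"grip": 1, "dp": [0.006, -0.006, 0.0], "rotation": [0.1, 0.0, -5.4]}, {"grip": 1, "dp": [0.007, -0.006, 0.0], "rotation": [0.1, 0.0, -5.4]}, {"grip": 1, "dp": [0.008, -0.005, 0.0], "rotation": [0.1, 0.0, -5.4]}, {"grip": 1, "dp": [0.008, -0.004, 0.0], "rotation": [0.1, 0.0, -5.4]}, {"grip": 1, "dp": [0.008, -0.004, 0.0], "rotation": [0.1, 0.0, -5.4]}]
[{"grip": 1, "dp": [0.009, -0.003, 0.0], "rotation": [0.1, 0.0, -5.4]}, {"grip": 1, "dp": [0.009, -0.002, 0.0], "rotation": [0.1, 0.0, -5.4]}, {"grip": 1, "dp": [0.009, -0.001, 0.0], "rotation": [0.1, 0.0, -5.4]}, {"grip": 1, "dp": [0.009, 0.0, 0.0], "rotation": [0.1, 0.0, -5.4]}, {"grip": 1, "dp": [0.009, 0.001, 0.0], "rotation": [0.1, 0.0, -5.4]}, {"grip": 1, "dp": [0.009, 0.001, 0.0], "rotation": [0.1, 0.0, -5.4]}, {"grip": 1, "dp": [0.009, 0.002, 0.0], "rotation": [0.1, 0.0, -5.4]}, {"grip": 1, "dp": [0.0, 0.0, 0.0], "rotation": [0.0, 0.0, 0.0]}]
```

Request:
carry_out(plan=[{"grip": 1, "dp": [0, 0, -0.006], "rotation": [0, 0, 0]}, {"grip": 1, "dp": [0, 0, -0.012], "rotation": [0, 0, 0]}, {"grip": 1, "dp": [0.001, 0, -0.018], "rotation": [0, 0, 0]}, {"grip": 1, "dp": [0.001, 0, -0.022], "rotation": [0, 0, 0]}, {"grip": 1, "dp": [0.001, 0, -0.022], "rotation": [0, 0, 0]}, {"grip": 1, "dp": [0.001, 0, -0.02], "rotation": [0, 0, 0]}, {"grip": 1, "dp": [0, 0, -0.014], "rotation": [0, 0, 0]}, {"grip": 1, "dp": [0, 0, -0.007], "rotation": [0, 0, 0]}])

```text
time_s: 27.07
tool_pos: [0.4723, -0.1677, 0.1203]
tool_rot: [-179.9, -0.7, 6.5]
force: [1.0, -0.4, -2.6]
grip_width: 0.0119
```

Request:
carry_out(plan=[{"grip": 1, "dp": [0.002, -0.004, 0.0], "rotation": [0, 0.0, -2.5]}, {"grip": 1, "dp": [0.005, -0.008, 0.0], "rotation": [0, 0.0, -5]}, {"grip": 1, "dp": [0.006, -0.007, 0.0], "rotation": [0, 0.0, -5.4]}, {"grip": 1, "dp": [0.006, -0.006, 0.0], "rotation": [0, 0.0, -5.4]}, {"grip": 1, "dp": [0.007, -0.006, 0.0], "rotation": [0, 0.0, -5.4]}, {"grip": 1, "dp": [0.008, -0.005, 0.0], "rotation": [0, 0.0, -5.4]}, {"grip": 1, "dp": [0.008, -0.004, 0.0], "rotation": [0, 0.0, -5.4]}, {"grip": 1, "dp": [0.008, -0.004, 0.0], "rotation": [0, 0.0, -5.4]}])

```text
time_s: 27.73
tool_pos: [0.5003, -0.1077, 0.1269]
tool_rot: [179.3, -0.8, 47.8]
force: [0.6, 0.1, -1.8]
grip_width: 0.0113
```

Run:
```python
from h import *
o=env.get_obs();print(o["tool_pos"],o["tool_rot"],o["force"],o["grip_width"],o["qpos"])
plan([([.531,-.036,.13],[180,-1.2,88],8)])
```

```text
[ 0.5003 -0.1077  0.1269] [179.3269  -0.8193  47.7627] [ 0.5906  0.138  -1.768 ] 0.011306533303790937 [-27.344    3.3661  38.3165 109.9926  -2.6587  66.3861  59.7083]
[{"grip": 1, "dp": [0.009, -0.003, 0.0], "rotation": [0.2, 0.1, -5.0]}, {"grip": 1, "dp": [0.009, -0.002, 0.0], "rotation": [0.2, 0.1, -5.0]}, {"grip": 1, "dp": [0.01, -0.002, 0.0], "rotation": [0.2, 0.1, -5.0]}, {"grip": 1, "dp": [0.01, -0.001, 0.0], "rotation": [0.2, 0.1, -5.0]}, {"grip": 1, "dp": [0.01, 0.0, 0.0], "rotation": [0.2, 0.1, -5.0]}, {"grip": 1, "dp": [0.01, 0.001, 0.0], "rotation": [0.2, 0.1, -5.0]}, {"grip": 1, "dp": [0.01, 0.002, 0.0], "rotation": [0.2, 0.1, -5.0]}, {"grip": 1, "dp": [0.009, 0.003, 0.0], "rotation": [0.2, 0.1, -5.0]}]
```

Request:
carry_out(plan=[{"grip": 1, "dp": [0.009, -0.003, 0.0], "rotation": [0.1, 0, -5.0]}, {"grip": 1, "dp": [0.009, -0.002, 0.0], "rotation": [0.1, 0, -5.0]}, {"grip": 1, "dp": [0.01, -0.002, 0.0], "rotation": [0.1, 0, -5.0]}, {"grip": 1, "dp": [0.01, -0.001, 0.0], "rotation": [0.1, 0, -5.0]}, {"grip": 1, "dp": [0.01, 0.0, 0.0], "rotation": [0.1, 0, -5.0]}, {"grip": 1, "dp": [0.01, 0.001, 0.0], "rotation": [0.1, 0, -5.0]}, {"grip": 1, "dp": [0.008, 0.002, 0.0], "rotation": [0.1, 0, -4.0]}, {"grip": 1, "dp": [0.003, 0.001, 0.0], "rotation": [0, 0, -1.5]}])

```text
time_s: 28.4
tool_pos: [0.5255, -0.0398, 0.1284]
tool_rot: [179.8, -0.4, 85.2]
force: [0.0, -0.4, -1.9]
grip_width: 0.0116
```

```bash
cat >> h.py <<'E'
def dark(z=.04):
    """dark blobs (spool tops) in the top picture"""
    import cv2
    b=env.read_camera("top"); p=env.camera_params("top"); m=(b.max(2)<60).astype(np.uint8)
    n,l,s,c=cv2.connectedComponentsWithStats(m)
    return [(s[i,4],c[i].round(1).tolist(),ray(p,*c[i],z).round(3).tolist()) for i in range(1,n) if 25<s[i,4]<400 and 220<c[i][0]<440]
def tilt(a,lip,yaw=88):
    t=np.radians(a);y=np.radians(yaw);h=.144*np.cos(t)+.012*np.sin(t)
    return [lip[0]-h*np.cos(y),lip[1]-h*np.sin(y),lip[2]+.144*np.sin(t)-.012*np.cos(t)],[180,a-1.2,yaw]
E
python3 - <<'E'
from h import *
o=env.get_obs();print(o["tool_pos"],o["tool_rot"],o["force"],o["grip_width"],o["qpos"])
print(dark(.15))
q=[(15,.535,.108,.125),(25,.535,.107,.11),(38,.535,.106,.095)]
plan([(*tilt(a,l),n) for (a,*l),n in zip(q,(4,4,5))])
E
```

```text
[ 0.5255 -0.0398  0.1284] [179.8314  -0.3809  85.2061] [ 0.0397 -0.3928 -1.9252] 0.011612321298838163 [-29.4187   6.2205  33.3334 107.0598  -4.1009  67.6128  90.5183]
[(np.int32(40), [339.5, 156.0], [0.698, 0.015, 0.15]), (np.int32(200), [371.9, 209.3], [0.588, -0.052, 0.15]), (np.int32(35), [394.6, 202.6], [0.603, -0.098, 0.15]), (np.int32(122), [305.5, 225.3], [0.552, 0.082, 0.15]), (np.int32(115), [316.4, 239.7], [0.523, 0.059, 0.15])]
[{"grip": 1, "dp": [0.001, 0.001, -0.006], "rotation": [0.0, -3.5, -0.7]}, {"grip": 1, "dp": [0.001, 0.001, -0.006], "rotation": [0.0, -3.5, -0.7]}, {"grip": 1, "dp": [0.001, 0.001, -0.006], "rotation": [0.0, -3.5, -0.7]}, {"grip": 1, "dp": [0.0, 0.001, -0.006], "rotation": [0.0, -3.5, -0.7]}, {"grip": 1, "dp": [0.001, 0.0, -0.003], "rotation": [0.0, -2.5, 0.0]}, {"grip": 1, "dp": [0.001, 0.0, -0.003], "rotation": [0.0, -2.5, 0.0]}, {"grip": 1, "dp": [0.001, 0.0, -0.003], "rotation": [0.0, -2.5, 0.0]}, {"grip": 1, "dp": [0.0, 0.0, -0.003], "rotation": [0.0, -2.5, 0.0]}]
[{"grip": 1, "dp": [0.001, 0.0, -0.004], "rotation": [0.0, -2.6, 0.0]}, {"grip": 1, "dp": [0.001, 0.0, -0.004], "rotation": [0.0, -2.6, 0.0]}, {"grip": 1, "dp": [0.001, 0.0, -0.004], "rotation": [0.0, -2.6, 0.0]}, {"grip": 1, "dp": [0.001, 0.0, -0.004], "rotation": [0.0, -2.6, 0.0]}, {"grip": 1, "dp": [0.001, 0.0, -0.004], "rotation": [0.0, -2.6, 0.0]}]
```

Request:
carry_out(plan=[{"grip": 1, "dp": [0.001, 0.001, -0.006], "rotation": [0.0, -3.5, -0.7]}, {"grip": 1, "dp": [0.001, 0.001, -0.006], "rotation": [0.0, -3.5, -0.7]}, {"grip": 1, "dp": [0.001, 0.001, -0.006], "rotation": [0.0, -3.5, -0.7]}, {"grip": 1, "dp": [0.0, 0.001, -0.006], "rotation": [0.0, -3.5, -0.7]}, {"grip": 1, "dp": [0.001, 0.0, -0.003], "rotation": [0.0, -2.5, 0.0]}, {"grip": 1, "dp": [0.001, 0.0, -0.003], "rotation": [0.0, -2.5, 0.0]}, {"grip": 1, "dp": [0, 0, -0.002], "rotation": [0, -1, 0]}, {"grip": 1, "dp": [0, 0, 0], "rotation": [0, 0, 0]}])

```text
time_s: 29.12
tool_pos: [0.5284, -0.0374, 0.162]
tool_rot: [179.9, 20.6, 86.7]
force: [0.6, -0.3, -2.1]
grip_width: 0.0115
```

Run:
```python
from h import *
o=env.get_obs();print(o["tool_pos"],o["tool_rot"],o["force"],o["grip_width"],o["qpos"])
R=E(o["tool_rot"]);a=np.radians(o["tool_rot"][1]+1.2)
# lip in tool frame: tray x=tool x (pitch offset), tray z=-tool z
print("lip",o["tool_pos"]+(R*Ro.from_euler("y",-1.2,degrees=True)).apply([.144,0,-.012]))
plan([(*tilt(aa,l),n) for (aa,*l),n in zip([(30,.535,.107,.105),(38,.535,.106,.095)],(3,4))])
```

```text
[ 0.5284 -0.0374  0.162 ] [179.8845  20.6368  86.69  ] [ 0.6209 -0.3427 -2.1039] 0.011471864209619572 [-39.847    8.208   28.8814 103.8553  16.6448  74.7407  70.4456]
lip [0.5364 0.1005 0.1195]
[{"grip": 1, "dp": [0.004, 0.0, -0.003], "rotation": [-0.1, -2.7, -0.4]}, {"grip": 1, "dp": [0.004, 0.0, -0.003], "rotation": [-0.1, -2.7, -0.4]}, {"grip": 1, "dp": [0.003, 0.0, -0.003], "rotation": [-0.1, -2.7, -0.4]}, {"grip": 1, "dp": [0.001, 0.0, -0.003], "rotation": [0.0, -2.0, 0.0]}, {"grip": 1, "dp": [0.001, 0.0, -0.003], "rotation": [0.0, -2.0, 0.0]}, {"grip": 1, "dp": [0.001, 0.0, -0.003], "rotation": [0.0, -2.0, 0.0]}, {"grip": 1, "dp": [0.001, 0.0, -0.003], "rotation": [0.0, -2.0, 0.0]}]
```

Request:
carry_out(plan=[{"grip": 1, "dp": [0.003, 0.0, -0.003], "rotation": [0, -2.7, -0.4]}, {"grip": 1, "dp": [0.003, 0.0, -0.003], "rotation": [0, -2.7, -0.4]}, {"grip": 1, "dp": [0.003, 0.0, -0.003], "rotation": [0, -2.7, -0.4]}, {"grip": 1, "dp": [0.001, 0.0, -0.003], "rotation": [0.0, -2.0, 0.0]}, {"grip": 1, "dp": [0.001, 0.0, -0.003], "rotation": [0.0, -2.0, 0.0]}, {"grip": 1, "dp": [0.001, 0.0, -0.003], "rotation": [0.0, -2.0, 0.0]}, {"grip": 1, "dp": [0.001, 0.0, -0.003], "rotation": [0.0, -1.5, 0.0]}, {"grip": 1, "dp": [0, 0, 0], "rotation": [0, 0, 0]}])

```text
time_s: 29.78
tool_pos: [0.5284, -0.0241, 0.1765]
tool_rot: [-179.8, 36.6, 86.7]
force: [-0.6, 1.2, -0.9]
grip_width: 0.0118
```

Request:
carry_out(plan=[{"grip": 1, "dp": [0, 0, 0], "rotation": [0, 0, 0]}, {"grip": 1, "dp": [0, 0, 0], "rotation": [0, 0, 0]}, {"grip": 1, "dp": [0, 0, 0], "rotation": [0, 0, 0]}, {"grip": 1, "dp": [0, 0, 0], "rotation": [0, 0, 0]}, {"grip": 1, "dp": [0, 0, 0], "rotation": [0, 0, 0]}, {"grip": 1, "dp": [0, 0, 0], "rotation": [0, 0, 0]}])

```text
time_s: 30.28
tool_pos: [0.5285, -0.0273, 0.1775]
tool_rot: [-179.9, 36.4, 86.3]
force: [-0.5, 0.4, -1.2]
grip_width: 0.0117
```

Run:
```python
from h import *
o=env.get_obs();print(o["tool_pos"],o["tool_rot"],o["force"],o["grip_width"])
R=E(o["tool_rot"])
print("lip",o["tool_pos"]+R.apply([.144,0,-.012]))
print(dark(.062)); snap("scene","s9"); snap("top","t9")
```

```text
[ 0.5285 -0.0273  0.1775] [-179.9432   36.4295   86.3273] [-0.502   0.3988 -1.1549] 0.011650519391964485
lip [0.5364 0.0955 0.1017]
[(np.int32(40), [339.5, 156.0], [0.721, 0.007, 0.062]), (np.int32(35), [285.5, 307.0], [0.387, 0.118, 0.062]), (np.int32(28), [294.5, 339.5], [0.32, 0.098, 0.062])]
```

Run:
```python
from h import *
P,r=tilt(42,(.535,.096,.10),87)
plan([(P,r,2),(P,r,4),([.53,-.045,.25],[180,36,87],4),([.54,-.15,.25],[180,20,87],5),([.555,-.25,.18],[180,-1.2,87],6),([.56,-.30,.08],[180,-1.2,87],5)])
```

```text
[{"grip": 1, "dp": [0.0, 0.0, -0.006], "rotation": [-0.2, -2.2, -0.2]}, {"grip": 1, "dp": [0.0, 0.0, -0.006], "rotation": [-0.2, -2.2, -0.2]}, {"grip": 1, "dp": [0.0, 0.0, 0.0], "rotation": [0.0, 0.0, 0.0]}, {"grip": 1, "dp": [0.0, 0.0, 0.0], "rotation": [0.0, 0.0, 0.0]}, {"grip": 1, "dp": [0.0, 0.0, 0.0], "rotation": [0.0, 0.0, 0.0]}, {"grip": 1, "dp": [0.0, 0.0, 0.0], "rotation": [0.0, 0.0, 0.0]}, {"grip": 1, "dp": [-0.015, 0.001, -0.008], "rotation": [0.0, 1.2, 0.0]}, {"grip": 1, "dp": [-0.015, 0.001, -0.008], "rotation": [0.0, 1.2, 0.0]}]
[{"grip": 1, "dp": [-0.015, 0.001, -0.008], "rotation": [0.0, 1.2, 0.0]}, {"grip": 1, "dp": [-0.015, 0.001, -0.009], "rotation": [0.0, 1.2, 0.0]}, {"grip": 1, "dp": [-0.017, 0.003, 0.012], "rotation": [0.0, 3.2, 0.0]}, {"grip": 1, "dp": [-0.018, 0.003, 0.011], "rotation": [0.0, 3.2, 0.0]}, {"grip": 1, "dp": [-0.018, 0.003, 0.01], "rotation": [0.0, 3.2, 0.0]}, {"grip": 1, "dp": [-0.019, 0.003, 0.009], "rotation": [0.0, 3.2, 0.0]}, {"grip": 1, "dp": [-0.019, 0.003, 0.008], "rotation": [0.0, 3.2, 0.0]}, {"grip": 1, "dp": [-0.012, 0.003, 0.017], "rotation": [0.0, 3.5, 0.0]}]
[{"grip": 1, "dp": [-0.013, 0.003, 0.016], "rotation": [0.0, 3.5, 0.0]}, {"grip": 1, "dp": [-0.013, 0.003, 0.015], "rotation": [0.0, 3.5, 0.0]}, {"grip": 1, "dp": [-0.014, 0.003, 0.014], "rotation": [0.0, 3.5, 0.0]}, {"grip": 1, "dp": [-0.015, 0.003, 0.013], "rotation": [0.0, 3.5, 0.0]}, {"grip": 1, "dp": [-0.016, 0.003, 0.012], "rotation": [0.0, 3.5, 0.0]}, {"grip": 1, "dp": [-0.01, 0.002, 0.02], "rotation": [0.0, 0.0, 0.0]}, {"grip": 1, "dp": [-0.01, 0.002, 0.02], "rotation": [0.0, 0.0, 0.0]}, {"grip": 1, "dp": [-0.01, 0.002, 0.02], "rotation": [0.0, 0.0, 0.0]}]
[{"grip": 1, "dp": [-0.01, 0.002, 0.02], "rotation": [0.0, 0.0, 0.0]}, {"grip": 1, "dp": [-0.01, 0.002, 0.02], "rotation": [0.0, 0.0, 0.0]}]
```

Request:
carry_out(plan=[{"grip": 1, "dp": [0, 0, -0.006], "rotation": [0, -2.2, 0]}, {"grip": 1, "dp": [0, 0, -0.006], "rotation": [0, -2.2, 0]}, {"grip": 1, "dp": [0, 0, 0], "rotation": [0, 0, 0]}, {"grip": 1, "dp": [0, 0, 0], "rotation": [0, 0, 0]}, {"grip": 1, "dp": [0, 0, 0], "rotation": [0, 0, 0]}, {"grip": 1, "dp": [0, 0, 0], "rotation": [0, 0, 0]}, {"grip": 1, "dp": [-0.012, 0.001, -0.01], "rotation": [0, 1.2, 0]}, {"grip": 1, "dp": [-0.015, 0.001, -0.01], "rotation": [0, 1.2, 0]}])

```text
time_s: 31.1
tool_pos: [0.5283, -0.0275, 0.2166]
tool_rot: [-179.4, 38.5, 86.7]
force: [0.8, -0.8, -0.5]
grip_width: 0.0121
```

Request:
carry_out(plan=[{"grip": 1, "dp": [-0.015, 0.001, -0.01], "rotation": [0.0, 1.2, 0.0]}, {"grip": 1, "dp": [-0.015, 0.001, -0.009], "rotation": [0.0, 1.2, 0.0]}, {"grip": 1, "dp": [-0.019, 0.0, 0.012], "rotation": [0, 0, 0]}, {"grip": 1, "dp": [-0.02, 0.0, 0.012], "rotation": [0, 0, 0]}, {"grip": 1, "dp": [-0.02, 0.0, 0.012], "rotation": [0, 0, 0]}, {"grip": 1, "dp": [-0.02, 0, 0.012], "rotation": [0, 0, 0]}, {"grip": 1, "dp": [-0.01, 0, 0.006], "rotation": [0, 0, 0]}, {"grip": 1, "dp": [0, 0, 0], "rotation": [0, 0, 0]}])

```text
time_s: 31.77
tool_pos: [0.5224, -0.1542, 0.265]
tool_rot: [179.9, 35.5, 85.9]
force: [0.4, -0.1, -2.0]
grip_width: 0.0121
```

Run:
```python
from h import *
import cv2
o=env.get_obs();print(o["tool_pos"],o["tool_rot"],o["force"],o["grip_width"])
print(dark(.062)); 
b=env.read_camera("top"); cv2.imwrite("pics/t10.png",b[...,::-1])
p=env.camera_params("top")
# saturation*10 / brightness map of tray interior at floor, 6 mm grid
for x in np.arange(.592,.474,-.008):
    print("%.3f"%x," ".join("%3d"%b[int(round(v)),int(round(u))].max() for u,v in [proj(p,[x,y,.05]) for y in np.arange(.186,.066,-.006)]))
```

```text
[ 0.5224 -0.1542  0.265 ] [179.9463  35.451   85.8854] [ 0.3754 -0.0708 -1.9591] 0.012052436164747065
[(np.int32(111), [265.7, 223.9], [0.564, 0.166, 0.062]), (np.int32(28), [283.1, 241.3], [0.527, 0.127, 0.062])]
0.592 202  76 190 147 117 122 120 120 135 149 149 150  92 129 132 131 141 139 149 148
0.584 160  78  81 109 116 190 192 115 104 150 151 151 128 120 122 141 139 131 141 150
0.576 164  77  49  29  28 110 117 116 174 150 151 150 143  83 122 129 135 129 137 145
0.568 191  41  29  30  31  25 125 125 118 151 147 146 151  95 117 123 126 129 136 145
0.560 191  56  29  28  34  57 125 123 123 115 143 141 137 131  49 113 124 126 134 143
0.552 205 110 125  74  85 128 123 121 125 120 132 131 130 132  57 113 124 128 135 141
0.544 199  82 116 121 123 121 126 124  85  80 130 128 125 122 125 113 122 127 132 141
0.536 202 118 115 122 129 138 139 133  80  87  32 121 119 117 117 112 119 127 131 135
0.528 206 135 133 143 136 137 138 142 101 102  36 114 115 111 111 108 113 125 130 137
0.520 202 121 137 143 134 140 143 138 141  86  64 117 112 108  86 108 112 125 132 135
0.512 205 125 139 138 134 138 142 138 119 124 122 150 104  94  77 106 112 124 128 132
0.504 204 100 102 102 101 132 133 132 111 116 114 183 176 198 101 105 112 124 125 132
0.496 203 103  97 100 102 101  99 106  82  80  83 163 173 173 175 117 112 124 124 130
0.488 187 102  96  98 102  97 100 102 100  98  96 172 173 171 171 161 111 123 126 131
0.480 162 167 134 164 189 186 191 191 194 195 192 184 187 187 191 203 107 113 123 129
```

Run:
```python
from h import *
import cv2
p=env.camera_params("top");a=cv2.imread("pics/t10.png")[...,::-1]
for x in (.50,.53,.57,.59):
    ys=np.arange(.135,.05,-.004); P=[proj(p,[x,y,.092]) for y in ys]
    v=np.array([a[int(round(q[1])),int(round(q[0]))] for q in P]).astype(int)
    print(x,"bri"," ".join("%3d"%i for i in v[:,0])); print("   r-b"," ".join("%3d"%i for i in v[:,0]-v[:,2]))
print("y"," ".join("%3d"%round(y*1000) for y in ys))
yr=lambda x:.1264-.055-(x-.535)*.0314; yc=lambda x:yr(x)+.11
print([edge(x,0,0,1,yr(x),-1) for x in (.49,.51,.53,.55,.57)],[edge(x,0,0,1,yc(x),1) for x in (.49,.51,.53,.55,.57)],front())
```

```text
0.5 bri  79  82  80 165 177 174 168 198 101  61 107 112 120 124 129 129 135 141 145 152 162 168
   r-b  38  39  38  74  76  74  73  84  43  18  32  34  36  37  40  36  40  41  42  41  39  40
0.53 bri  90  93  43  97 119 117 118 116 115 118 113 118 125 128 131 135 141 146 152 162 168 164
   r-b  42  45   0  29  35  34  36  35  35  34  35  37  38  40  38  39  39  42  41  40  40  41
0.57 bri 121 150 151 150 150 144 112  83 122 124 132 135 133 132 136 143 148 160 168 166 164 161
   r-b  36  41  39  40  39  41  33  26  38  36  38  39  38  40  39  41  40  40  39  40  40  41
0.59 bri 152 149 150 150 178  74  71  66 111 141 143 143 139 148 148 147 149 147 148 174 167 163
   r-b  42  40  40  39  40  23  22  20  36  39  40  39  40  41  42  42  42  42  42  39  41  42
y 135 131 127 123 119 115 111 107 103  99  95  91  87  83  79  75  71  67  63  59  55  51Traceback (most recent call last):
  File "<stdin>", line 10, in <module>
  File "h.py", line 49, in front
    def front(): return [float(edge(y,0,0,0,.535-.06+(y-.126)*.0314,-1)) for y in (.085,.095,.105,.115)]
                         ~~~~~^^^^^^^^^^^^^^^^^^^^^^^^^^^^^^^^^^^^^^^^^^
TypeError: float() argument must be a string or a real number, not 'NoneType'
```

Run:
```python
from h import *
plan([([.545,-.25,.19],[180,-1.2,87],8),([.56,-.30,.08],[180,-1.2,87],6)])
```

```text
[{"grip": 1, "dp": [-0.005, 0.003, 0.015], "rotation": [0.0, 4.6, -0.1]}, {"grip": 1, "dp": [-0.006, 0.003, 0.014], "rotation": [0.0, 4.6, -0.1]}, {"grip": 1, "dp": [-0.007, 0.003, 0.014], "rotation": [0.0, 4.6, -0.1]}, {"grip": 1, "dp": [-0.008, 0.003, 0.013], "rotation": [0.0, 4.6, -0.1]}, {"grip": 1, "dp": [-0.009, 0.003, 0.012], "rotation": [0.0, 4.6, -0.1]}, {"grip": 1, "dp": [-0.01, 0.003, 0.012], "rotation": [0.0, 4.6, -0.1]}, {"grip": 1, "dp": [-0.011, 0.003, 0.011], "rotation": [0.0, 4.6, -0.1]}, {"grip": 1, "dp": [-0.012, 0.003, 0.01], "rotation": [0.0, 4.6, -0.1]}]
[{"grip": 1, "dp": [-0.009, 0.003, 0.018], "rotation": [0.0, 0.0, 0.0]}, {"grip": 1, "dp": [-0.009, 0.003, 0.018], "rotation": [0.0, 0.0, 0.0]}, {"grip": 1, "dp": [-0.009, 0.003, 0.018], "rotation": [0.0, 0.0, 0.0]}, {"grip": 1, "dp": [-0.009, 0.003, 0.018], "rotation": [0.0, 0.0, 0.0]}, {"grip": 1, "dp": [-0.009, 0.003, 0.018], "rotation": [0.0, 0.0, 0.0]}, {"grip": 1, "dp": [-0.009, 0.003, 0.018], "rotation": [0.0, 0.0, 0.0]}]
```

Request:
carry_out(plan=[{"grip": 1, "dp": [-0.005, 0.003, 0.013], "rotation": [0.0, 4.6, 0]}, {"grip": 1, "dp": [-0.006, 0.003, 0.013], "rotation": [0.0, 4.6, 0]}, {"grip": 1, "dp": [-0.007, 0.003, 0.013], "rotation": [0.0, 4.6, 0]}, {"grip": 1, "dp": [-0.008, 0.003, 0.012], "rotation": [0.0, 4.6, 0]}, {"grip": 1, "dp": [-0.009, 0.003, 0.012], "rotation": [0.0, 4.6, 0]}, {"grip": 1, "dp": [-0.01, 0.003, 0.012], "rotation": [0.0, 4.6, 0]}, {"grip": 1, "dp": [-0.01, 0.003, 0.008], "rotation": [0.0, 4.4, 0]}, {"grip": 1, "dp": [0, 0, 0], "rotation": [0, 0, 0]}])

```text
time_s: 33.08
tool_pos: [0.5438, -0.2325, 0.2049]
tool_rot: [179.7, 2.3, 87.1]
force: [-0.9, -1.8, -0.7]
grip_width: 0.012
```

Run:
```python
from h import *
import cv2
o=env.get_obs();print(o["tool_pos"],o["tool_rot"],o["force"],o["grip_width"])
print(dark(.062)); 
b=env.read_camera("top"); cv2.imwrite("pics/t11.png",b[...,::-1])
p=env.camera_params("top")
for x in np.arange(.60,.468,-.008):
    print("%.3f"%x," ".join("%3d"%b[int(round(v)),int(round(u))].max() for u,v in [proj(p,[x,y,.05]) for y in np.arange(.192,.048,-.006)]))
```

```text
[ 0.5438 -0.2325  0.2049] [179.6943   2.2635  87.1424] [-0.9059 -1.8217 -0.7218] 0.012035288105981068
[(np.int32(41), [339.5, 155.9], [0.722, 0.007, 0.062]), (np.int32(26), [273.0, 209.3], [0.597, 0.152, 0.062]), (np.int32(127), [265.3, 223.4], [0.566, 0.167, 0.062]), (np.int32(29), [283.2, 241.2], [0.528, 0.127, 0.062]), (np.int32(27), [288.8, 243.1], [0.524, 0.115, 0.062])]
0.600 139 154 136  55  58  57  55  56  54  56  83  81 108 136 162  74  71 101 128 127 168 166 165 158 153
0.592 139 169  58 158 110  76  81  78 118 114 114 114 113 115 109 102 103  70  66  64 191 170 169 159 157
0.584 140 148  54  78  75  75 159 188 110 110 115 110 113 112 116 111 118  77  78  93 190 161 161 162 165
0.576 138 149  57  43  20  18 108 111 111 165 189 139 103 115 116 113  81  79  77  97 203 114 101 153 162
0.568 136 164  34  20  21  24  16 120 119 113 111  70 159  74 158 157 156 155 171 161 198  99 108  97  99
0.560 133 164  48  22  27  23  57 120 119 118 113  73 162  39 128  44 162 153 153 151 196  98 106 108 103
0.552 145 173  74  97  72  81 123 118 116 120 113 114 164  20 140  39  80  95  77  76
[... 380 characters left out ...]
 136  82  60 112  35 118 130  76  80 139 153 199  98 107 104 106
0.512 130 173 122 134 132 128 131 136 132 114 120 115 146  97 126 131  78  76  70 158 198 112 113 107 110
0.504 128 174  98  95  95  96 128 125 126 107 112 110 177 170 190 170 127 107 150 152 199 111 114 106 110
0.496 132 171 101  92  95  99  98  96 101  78  79  80 158 167 166 169 172 159 145 146 201 103 102 103 103
0.488 146 155  98  91  94  98  92  96  95  96  95  92 166 168 165 166 151 172 175 144 178 105 112 105  97
0.480 150 156 162 131 157 182 181 186 186 187 190 186 178 181 181 185 193 188 194 181  96 114 108 100 100
0.472 154 149 153 150 153 119 118  91  93  96  87  95 100  95  91  92  95  89  96 109 103 103 108 107 108
```

Run:
```python
from h import *
plan([([.555,-.30,.06],[180,-1.2,87],7),([.555,-.30,.012],[180,-1.2,87],4)])
```

```text
[{"grip": 1, "dp": [-0.01, 0.002, 0.021], "rotation": [0.0, 0.5, 0.1]}, {"grip": 1, "dp": [-0.01, 0.002, 0.021], "rotation": [0.0, 0.5, 0.1]}, {"grip": 1, "dp": [-0.01, 0.002, 0.021], "rotation": [0.0, 0.5, 0.1]}, {"grip": 1, "dp": [-0.01, 0.002, 0.021], "rotation": [0.0, 0.5, 0.1]}, {"grip": 1, "dp": [-0.01, 0.002, 0.021], "rotation": [0.0, 0.5, 0.1]}, {"grip": 1, "dp": [-0.01, 0.002, 0.021], "rotation": [0.0, 0.5, 0.1]}, {"grip": 1, "dp": [-0.011, 0.002, 0.021], "rotation": [0.0, 0.5, 0.1]}, {"grip": 1, "dp": [0.0, 0.0, 0.012], "rotation": [0.0, 0.0, 0.0]}]
[{"grip": 1, "dp": [0.0, 0.0, 0.012], "rotation": [0.0, 0.0, 0.0]}, {"grip": 1, "dp": [0.0, 0.0, 0.012], "rotation": [0.0, 0.0, 0.0]}, {"grip": 1, "dp": [0.0, 0.0, 0.012], "rotation": [0.0, 0.0, 0.0]}]
```

Request:
carry_out(plan=[{"grip": 1, "dp": [-0.01, 0.002, 0.021], "rotation": [0.0, 0.5, 0]}, {"grip": 1, "dp": [-0.01, 0.002, 0.021], "rotation": [0.0, 0.5, 0]}, {"grip": 1, "dp": [-0.01, 0.002, 0.021], "rotation": [0.0, 0.5, 0]}, {"grip": 1, "dp": [-0.01, 0.002, 0.021], "rotation": [0.0, 0.5, 0]}, {"grip": 1, "dp": [-0.01, 0.002, 0.021], "rotation": [0.0, 0.5, 0]}, {"grip": 1, "dp": [-0.01, 0.002, 0.021], "rotation": [0.0, 0.5, 0]}, {"grip": 1, "dp": [-0.005, 0, 0.012], "rotation": [0, 0.5, 0]}, {"grip": 1, "dp": [0, 0, 0], "rotation": [0, 0, 0]}])

```text
time_s: 33.85
tool_pos: [0.5647, -0.2787, 0.0636]
tool_rot: [179.6, -1.6, 89.2]
force: [0.1, -0.3, -1.1]
grip_width: 0.0114
```

Run:
```python
from h import *
o=env.get_obs();print(o["tool_pos"],o["tool_rot"],o["force"],o["qpos"])
z=o["tool_pos"][2]
plan([([.555,-.30,.015],[180,-1.2,87],5),([.555,-.30,-.003],[180,-1.2,87],3)])
```

```text
[ 0.5647 -0.2787  0.0636] [179.6011  -1.5797  89.2021] [ 0.1143 -0.3118 -1.0562] [ -6.3057  25.5515  39.6292  96.0528 -19.3434  65.4704 128.0791]
[{"grip": 1, "dp": [-0.005, -0.002, 0.01], "rotation": [0.1, -0.1, 0.4]}, {"grip": 1, "dp": [-0.005, -0.002, 0.01], "rotation": [0.1, -0.1, 0.4]}, {"grip": 1, "dp": [-0.005, -0.002, 0.01], "rotation": [0.1, -0.1, 0.4]}, {"grip": 1, "dp": [-0.005, -0.002, 0.01], "rotation": [0.1, -0.1, 0.4]}, {"grip": 1, "dp": [-0.005, -0.002, 0.01], "rotation": [0.1, -0.1, 0.4]}, {"grip": 1, "dp": [0.0, 0.0, 0.006], "rotation": [0.0, 0.0, 0.0]}, {"grip": 1, "dp": [0.0, 0.0, 0.006], "rotation": [0.0, 0.0, 0.0]}, {"grip": 1, "dp": [0.0, 0.0, 0.006], "rotation": [0.0, 0.0, 0.0]}]
```

Request:
carry_out(plan=[{"grip": 1, "dp": [-0.003, 0, 0.012], "rotation": [0, 0, 0.4]}, {"grip": 1, "dp": [-0.002, 0, 0.012], "rotation": [0, 0, 0.4]}, {"grip": 1, "dp": [0, 0, 0.012], "rotation": [0, 0, 0]}, {"grip": 1, "dp": [0, 0, 0.01], "rotation": [0, 0, 0]}, {"grip": 1, "dp": [0, 0, 0.006], "rotation": [0, 0, 0]}, {"grip": 1, "dp": [0, 0, 0], "rotation": [0, 0, 0]}])

```text
time_s: 34.35
tool_pos: [0.5688, -0.2765, 0.0092]
tool_rot: [179.4, -1.7, 88.8]
force: [-1.1, 0.3, -0.9]
grip_width: 0.0117
```

Request:
carry_out(plan=[{"grip": 1, "dp": [0, 0, 0.003], "rotation": [0, 0, 0]}, {"grip": 1, "dp": [0, 0, 0], "rotation": [0, 0, 0]}])

```text
time_s: 34.52
tool_pos: [0.569, -0.2759, 0.006]
tool_rot: [179.4, -1.7, 88.8]
force: [-0.2, -0.2, -1.6]
grip_width: 0.0115
```

Request:
carry_out(plan=[{"grip": 1, "dp": [0, 0, 0.004], "rotation": [0, 0, 0]}, {"grip": 1, "dp": [0, 0, 0.004], "rotation": [0, 0, 0]}, {"grip": 1, "dp": [0, 0, 0], "rotation": [0, 0, 0]}])

```text
time_s: 34.77
tool_pos: [0.5702, -0.2762, -0.0013]
tool_rot: [179.3, -1.6, 88.8]
force: [0.4, 0.4, -0.8]
grip_width: 0.0115
```

Request:
carry_out(plan=[{"grip": 1, "dp": [0, 0, 0.004], "rotation": [0, 0, 0]}, {"grip": 1, "dp": [0, 0, 0.002], "rotation": [0, 0, 0]}, {"grip": 1, "dp": [0, 0, 0], "rotation": [0, 0, 0]}])

```text
time_s: 35.02
tool_pos: [0.5706, -0.2764, -0.0075]
tool_rot: [179.2, -1.6, 88.8]
force: [0.2, -0.3, -1.2]
grip_width: 0.0117
```

Request:
carry_out(plan=[{"grip": 1, "dp": [0, 0, 0.003], "rotation": [0, 0, 0]}, {"grip": 1, "dp": [0, 0, 0], "rotation": [0, 0, 0]}, {"grip": 0.6, "dp": [0, 0, 0], "rotation": [0, 0, 0]}, {"grip": 0.6, "dp": [0, 0, 0], "rotation": [0, 0, 0]}, {"grip": 0.6, "dp": [0, 0, 0], "rotation": [0, 0, 0]}, {"grip": 0.6, "dp": [0, 0, 0], "rotation": [0, 0, 0]}, {"grip": 0.6, "dp": [0, 0, 0], "rotation": [0, 0, 0]}, {"grip": 0.6, "dp": [0, 0, 0], "rotation": [0, 0, 0]}])

```text
time_s: 35.68
tool_pos: [0.5726, -0.2775, -0.0068]
tool_rot: [179.0, -1.6, 88.8]
force: [0.3, -0.5, -1.2]
grip_width: 0.0339
```

Request:
carry_out(plan=[{"grip": 0.6, "dp": [0, 0, -0.01], "rotation": [0, 0, 0]}, {"grip": 0.6, "dp": [0, 0, -0.025], "rotation": [0, 0, 0]}, {"grip": 0.6, "dp": [0, 0, -0.035], "rotation": [0, 0, 0]}, {"grip": 0.6, "dp": [0, 0, -0.035], "rotation": [0, 0, 0]}, {"grip": 0.6, "dp": [-0.02, 0, -0.035], "rotation": [0, 0, 0]}, {"grip": 0.6, "dp": [-0.03, 0, -0.03], "rotation": [0, 0, 0]}, {"grip": 0.6, "dp": [-0.03, 0, -0.01], "rotation": [0, 0, 0]}, {"grip": 0.6, "dp": [0, 0, 0], "rotation": [0, 0, 0]}])

```text
time_s: 36.35
tool_pos: [0.5664, -0.3616, 0.181]
tool_rot: [179.3, -1.6, 89.2]
force: [-1.6, -0.1, -0.7]
grip_width: 0.0346
```

Run:
```python
from h import *
import cv2
o=env.get_obs();print(o["tool_pos"],o["tool_rot"],o["force"],o["grip_width"])
print(dark(.062)); 
b=env.read_camera("top"); cv2.imwrite("pics/t12.png",b[...,::-1])
s=env.read_camera("scene"); cv2.imwrite("pics/s12.png",s[...,::-1])
p=env.camera_params("top")
print("sorter tray area, columns y -.10..-.32")
for x in np.arange(.62,.52,-.01):
    print("%.3f"%x," ".join("%3d"%b[int(round(v)),int(round(u))].max() if 0<=u<560 else " . " for u,v in [proj(p,[x,y,.01]) for y in np.arange(-.10,-.32,-.01)]))
yr=lambda x:.1274-.055-(x-.535)*.0314; yc=lambda x:yr(x)+.11
f=lambda *a:edge(*a)
print([f(x,0,0,1,yr(x),-1) for x in (.50,.53,.57)],[f(x,0,0,1,yc(x),1) for x in (.5,.53,.57)],front())
a=cv2.imread("pics/top0.png")[...,::-1].astype(int)
for n,(c0,c1,r0,r1) in dict(tin=(325,365,255,300),bottle=(325,352,145,172)).items():
    print(n,abs(b[r0:r1,c0:c1].astype(int)-a[r0:r1,c0:c1]).mean())
```

```text
[ 0.5664 -0.3616  0.181 ] [179.2849  -1.6391  89.1661] [-1.6154 -0.1428 -0.7271] 0.034597044945098535
[(np.int32(144), [401.2, 125.3], [0.796, -0.131, 0.062]), (np.int32(41), [339.5, 155.9], [0.722, 0.007, 0.062]), (np.int32(60), [284.1, 210.0], [0.596, 0.127, 0.062]), (np.int32(133), [265.4, 223.5], [0.565, 0.167, 0.062]), (np.int32(30), [283.2, 241.3], [0.527, 0.127, 0.062]), (np.int32(27), [288.8, 243.1], [0.524, 0.115, 0.062])]
sorter tray area, columns y -.10..-.32
0.620 155 159 161 166 161 166 158 154 155 156 162 152 157 162 162 161 135 155 162 154 153 155
0.610 165 156 162 158 149 195 217 221 224 206 197 194 219 205 212 197 190 160 177 232 164 155
0.600 160 162 163 151 220 177 178 180 142 176 178 175 174 176 175 177  96  96 182 228 152 163
0.590 166 162 164 153 221 221 221 222 218 222 221 216 221 218 214 215 189 184 180 226 106 100
0.580 160 153 153 158 230 228 229 228 228 229 229 227 227 227 225 228 196 187 181 225 105  99
0.570 164 161 150 134 227 226 227 226 227 227 225 226 225 225 224 227 187 185 181 225 107 109
0.560 158 153 162 155 230 232 231 231 229 228 227 227 226 226 226 227 186 186 180 226 106 105
0.550 157 156 158 145 219 211 209 205 201 199 200 209 205 201 200 199 186 187 181 221 113 110
0.540 156 163 162 143 119  88  92  85  94  89  89  90  86  89  85  80  96  88 103  99 106  98
0.530 166 161 162 151 146 145 158 155 155 148 153 156 154 151 152 153 151 148 167 170  99 104
[np.float64(91.5), np.float64(91.0), np.float64(91.0)] [np.float64(88.5), np.float64(89.0), np.float64(90.5)] [89.0, 90.0, 89.5, 88.5]
tin 12.953333333333333
bottle 10.182441700960219
```

Run:
```python
from h import *
import cv2
for n in("top0","t11","t12"):
    a=cv2.imread(f"pics/{n}.png"); print(n); 
    print(a[112:140:2,386:418:2].max(2))
b=cv2.imread("pics/t12.png");print("box interior t12, rows 218..250 cols 276..306");print(b[216:252:1,274:306:1].max(2)[::2])
```

```text
top0
[[220 220 223 191  95  68 138 210 217 213 166  92  96   0  48 186]
 [184 183 164 118  91 122  86  86  92 126 118 122  95 122  98  94]
 [ 89 115 122 117 117 104 131 146 146 122 118 119 120 113 113 113]
 [149 113 136 119 121 122 123 124 131 137 125 124 125 123 123 122]
 [193 207 196 119 123 122 121 119 136 112 193 116 120 120 121 139]
 [191 205 194 193 131 121 120 119 133 188 162 140 105  96  97  85]
 [113  80  81  81  82  85  76  77  73  71  58  58  56  58  60  59]
 [ 55  57  58  58  56  57  59  59  57  61  58  57  76 109  77  57]
 [ 77  75 110 107  72 106 107 106  76  76  73 107 105 104 106 107]
 [101 101 101 101 100 100 107 100 100  99 101  99  99 108  99  99]
 [106 106 106 106 107 105 116 106 107 107 107 106 108 114 107 107]
 [103 102 105 105 103 114 113 103 105 104 103 105 112 112 106 104]
 [102 104 103 104 105 111 108 113 101 105 104 105 112 111 113 111]
 [115 114 108 110 111 110 111 111 110 111 113 111 113 113 111 113]]
t11
[[226 226 228 198  99  71 143 215 223 218 170  96 100   6  53 192]
 [191 189 170 123  97 126  90  91  95 129 124 128  98 127 100  97]
 [ 93 120 127 122 
[... 3470 characters left out ...]
7 156 157 111 110 111  73  72  75]
 [130 131 134 135  94  96  95  83  48  42  35 149 145 149  49  38  54 114
  116 117 129 130 128  71  69  67 161 155 155 153 153 160]
 [133 130 133 133 135  94  75  82  32  31  54  82 127 103  29  39  80 110
  114 129 131 130 127  75  73  76  78  69 141 153 152 159]
 [132 131 132 131 131 116 120  93  20  26  75  72  89  42  26  25  97 108
  127 128 132 131 113  75  76  80  79  75  72 139 155 159]
 [134 131 129 127 128 116 116 101 103 102 116 115 117  80  48  52 130 125
  126 126 132 131 112  76  77  78  78  73  71  69 160 157]
 [131 131 128 126 112 114 115 117 116 117 111 187 185 135 141 132 124 124
  126 128 132 132 103  77  79  77  76  73  70  69 159 154]]
```

Run:
```python
from h import *
import cv2
a=cv2.imread("pics/top0.png");b=cv2.imread("pics/t12.png")
ok=True
for n,(c0,c1,r0,r1) in dict(tin=(330,359,262,291),bottle=(328,350,147,169)).items():
    m=cv2.matchTemplate(b[r0-12:r1+12,c0-12:c1+12],a[r0:r1,c0:c1],cv2.TM_CCOEFF_NORMED); _,v,_,l=cv2.minMaxLoc(m); d=(l[0]-12,l[1]-12); print(n,"shift px",d,round(v,2)); ok&=max(map(abs,d))<=1
if ok: print(env.sign_off(), env.get_obs()["time_s"])
```

```text
tin shift px (0, 0) 0.83
bottle shift px (0, 0) 0.96
the job is handed in; nothing more can be done
the job is handed in; nothing more can be done
```

I folded the three panels up, tipped all three spools into the folded tray, and set the empty sorter tray down flat on the bench. The job is handed in, at about 36 s on the robot's clock.

**Folding:** The left panel stayed upright after its first fold. The right and front panels sprang back about 25° and 14°, so I bent each one further past upright. My last readings from the top camera were about 89–91° for all three. An earlier reading from the scene camera had put the front panel a few degrees further inward; the top camera put that lean at about 2°.

**Problems on the way:**
- **Fingertips:** they sat about 20 mm short of the reported tool position. My first two tries at the left panel passed over it, and I then worked lower.
- **Tray grip:** my first grip on the sorter tray was too shallow. I set it back down, gripped it deeper, and then poured at about 36–40° of tilt.

**Last checks:**
- **Spools:** the final pictures show one spool upright and two on their sides, all inside the folded tray. I had used up my picture views, so I read this from pixel values.
- **Sorter tray:** it showed no spools and lay clear of everything at about x 0.57, y -0.14 to -0.285 m. It is not in its original place, and it is turned about 80°.
- **Bystanders:** the glue bottle and wax tin showed no shift between the first and last pictures. I did not check the vise.
- **Force:** the wrist reading was noisy (about 1 N) and did not clearly show when the sorter tray touched the bench. I judged that by height instead.

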